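# Look at a fluorescent sample under the UV lamp of a viewing box

## Task

Stand the green-capped vial upright on the white stage inside the UV viewing box, then carry the UV lamp over by its handle and press it down on top of the box (either way round) until both spring catches snap over its flange. Tug the handle straight up with about 15 N to make sure both catches hold, and only then press the lamp's green button fully down, keep it down for two seconds and let it come back up. Drop nothing, never light the lamp off the box, and leave the other glassware and bottles standing where they are.

Things in the scene. Friction and masses are not known exactly. Their poses are not given: they have to be found in the camera images.
- vial_green_mid (a point): centre, half-way up, of the sample vial with the GREEN cap: clear upright cylinder 28 mm across and 80 mm tall with its cap (glass 28 mm across up to 60 mm, then a cap 27 mm across from 64 to 80 mm), about 45 g, z up. It starts upright in the tray, its foot on the tray's floor.
- vial_white_mid (a point): the same kind of vial with a white cap, a bystander in the tray; point at its centre, half-way up.
- vial_orange_mid (a point): the same kind of vial with an orange cap, a bystander in the tray; point at its centre, half-way up.
- vial_blue_mid (a point): the same kind of vial with a blue cap, a bystander in the tray; point at its centre, half-way up.
- tray_mid (a point): grey open tray, fixed, 220 mm (its x) by 160 mm (its y), walls 40 mm high and 4 mm thick; point in the middle of its inner floor, 4 mm above the bench. It stands to one side of the viewing box, the lamp on the other side.
- lamp_handle (a point): the point to grip on the UV lamp: middle of its black carry-handle bar, within 10 mm of straight above the lamp's centre of mass. The bar runs along the lamp's y, 96 mm long, 16 mm wide (x) and 14 mm high, with 32 mm free below it and its top 102 mm above the lamp's underside; this point is 95 mm above the underside. Lamp's z is up.
- lamp_base (a point): middle of the underside of the loose battery UV lamp (about 0.4 to 0.7 kg): a flat flange 110 mm (x) by 200 mm (y) and 12 mm high all round the foot, on it a light-grey housing 80 by 196 mm whose top is 56 mm above the underside, then the handle. It starts standing flat on the bench. Same axes as lamp_handle.
- button_top (a point): middle of the top of the lamp's green spring push button, 28 mm across, on the housing's top near the lamp's +y end, 75 mm from its middle and 27 mm from the outside of the nearer handle post, in a black housing 44 mm across; its top is 78 mm above the lamp's underside. It is pressed straight down into the lamp; the handle's top is 24 mm higher than the button.
- button (a joint): travel of the green push button, m: 0 is up, 0.006 fully down, which takes about 5 N; it springs back when let go. The lamp is lit while it is down.
- box_stage (a point): middle of the round white stage (76 mm across) on the floor of the dark viewing box, 8 mm above the bench. The box is fixed, about 127 mm (its x) by 217 mm (its y), z up, open at the top: the opening is 94 mm (x) by 172 mm (y). An eyepiece stands out on its +x side up to 110 mm from the middle, below 80 mm height; the catches' yellow thumb pulls stand out 94 mm from the middle on both long sides, up to 123 mm high.
- box_seat (a point): middle of the lamp's seat on top of the viewing box, 100 mm above the bench and straight above box_stage, same axes: the lamp's underside rests here, its y along the box's y, either way round, in a recess 115 by 205 mm. Flared guide ears round it reach 126 mm above the bench. The two catches are half-way along the long sides.
- catch_near (a joint): steel spring catch with a yellow thumb pull on the box's -x long side, m: 0 is out over the seat (as at the start), growing to 0.012 as its nose is pushed back. The nose is sloped on top (its slope begins 132 mm above the bench) and flat underneath, 14 mm above the seat, so that the 12 mm flange snaps under it with 2 mm of play. Pushing the lamp home past both catches takes about 5 to 12 N, its own weight included.
- catch_far (a joint): the same catch on the box's +x long side.
- wash_a: white wash bottle with a white cap and bent spout, 62 mm across, 190 mm tall, spout reaching 58 mm out; loose bystander between the box and one of the side places; origin at the middle of its foot.
- reagent: amber bottle with black cap, 58 mm across, 150 mm tall; loose bystander between the box and the other side place; origin at the middle of its foot.
- jar: low glass jar with black lid, 56 mm across, 65 mm tall; loose bystander in front of the box; origin at the middle of its foot.
- wash_b: wash bottle with a blue cap, like the other, behind the box; bystander; origin at the middle of its foot.
- plate: blue plate, 150 mm across, 20 mm high, behind the box; bystander; origin at the middle of its foot.
Things that resemble listed ones, but are neither listed nor needed, are in the scene too. What is shaped like the part that bears lamp_handle but turquoise is not meant.

How it is judged:
By the outcome, as a careful person would: the job done as asked, in the order asked, and still so for the second after the job is handed in, with the robot touching nothing.
It also fails if it takes over 72 s, if anything falls off the work surface, if the arm or the gripper's body presses on something with over 40 N, if the wrist force passes 120 N, or if a joint passes its speed limit or range.

## Robot

A 6-joint arm with a two-finger parallel gripper is mounted at the origin on the work surface. World frame = base frame: x ahead of the robot, y to its left, z up, the work surface at z = 0. Lengths are in m, angles in rad, forces in N, time in s.
With the tool pointing down it reaches from about 0.275 to 0.725 m from the base axis. Payload 5.6 kg.
Tool frame: the origin (TCP) lies midway between the tips of the shut fingers; the grasp point (between the pads) lies 19 mm behind it; z points along the fingers, y is the direction in which the jaws open and shut (so a half turn about z gives the same grasp; the last joint's range is limited). The gripper opens to 85 mm and grips with 20 to 120 N. Pads are 22 mm wide; open, the fingers measure 114 mm over their backs; the gripper's body (76 mm by 85 mm) begins 54 mm behind the grasp point. The pads swing forward as they close: fully open they stand 13 mm farther back than shut.
Start: joints at [-0.931, 0.255, 0.108, 0, -1.424, -0.285], TCP at [0.191, -0.516, 0.231] pointing down, gripper open.
Joint ranges: [-2.95, 2.95], [-1.21, 1.97], [-1.09, 1.5], [-2.87, 1.71], [-2.94, -0.07], [-3.05, 3.05]. Speed limits (rad/s): [2.57, 2.57, 3.14, 3.14, 3.14, 3.14].

## Interface

Orientations are given as a 3x3 rotation matrix whose columns are the frame's x, y, z axes.
In Python, from plant import readout, viewer, r gives the robot as it stands.
- The arm moves only by the tool arm_command, never from a script. Its argument "steps" is a list of rows, each an object with "grip": the finger opening in m, from 0 to 0.0854; "offset": the shift along the tool's x, y, z in m, a list of three; "rotation": the turn, a rotation vector about the tool's x, y, z in degrees, a list of three. A call has 1 to 20 rows; each row is the pose to reach, as a shift and turn from the pose measured when the call began, along the tool's axes at that moment; what a row does not reach only later rows make up. A row lasts 1/12 s, in which the tool goes at most 41.7 mm and 7.16 degrees, less where a joint would pass 70% of its speed; a pose out of reach is approached as far as the arm can. A call with a gripper value outside its range is refused whole. The fingers move at their own pace and stop on an object; "squeeze" is the grip in N (left out, the last holds). Time passes only in rows, so rows that repeat a pose let the fingers close. It gives the time, the measured TCP pose, the force and the opening at its end, in the units of the state.
- readout.observe(): the state, without advancing time (a new reading comes with each control period).
- viewer.capture(name): name is "side" or "top"; returns a dict with "img" (400x640x3 uint8, blue, green, red), "fx", "fy", "cx", "cy" (pixels), "R" (3x3) and "t" (3): a world point X has camera coordinates R X + t. Camera axes: x right, y down, z forward; pixel columns grow to the right and rows downward; lengths in m; the calibration is good to about 2 mm. A picture is of the moment at which its call begins. There is no depth.
- r.job_done(): hands the job in, once; it reports no verdict.
Trained networks look in a picture, given as the dict that the camera call returned (one of the last four; its "shot" number tells which), for a name from the list of things; names that differ only in an ending like _2 or _b are one class to them, and where a whole thing is asked for, a point or a joint stands for the part that bears it (a point fixed in the world has none). Each returns a list of dicts, best first, with "p" (0 to 1); they miss things now and then, are a little off and sometimes report something else, mostly with a low value. They report only what shows in the picture. A call takes as long as a camera call. They do not tell look-alikes from the thing itself.
- viewer.look_for(picture, thing): "point" ([x, y, z] in m, in world coordinates, good to about 4 mm: the middle of the surface that is visible of it).
The state is a dict: "t": time; "q": joint angles; "joint_vel": joint speeds; "joint_torque": joint torques, N m; "tcp_pos": TCP position; "eef_rot": TCP orientation; "contact_force": force on the tool from outside, world axes, zero at the start; "torque": the same for the moment, N m; "grip_width": finger opening in m.
Only numpy, scipy, OpenCV 4.12 (cv2) and the standard library are available. Lean on these libraries where they do the work, as an engineer would, in place of code of your own. Each camera call takes 0.05 s, during which the arm holds its last target.

## Working session

There is one attempt and no reset: what is moved stays moved. The work goes in short steps, Python scripts to look and compute and a tool call to move; the robot and the scene stay as the last step left them, time stands still between calls to the robot, and variables do not carry over. Pictures are saved under pics/ and viewed, and the job is handed in when it is done.

Besides the shell and the picture viewer there is one more tool, called after "Call:" as a command line: name --argument value ..., lists and objects as JSON in quotes. arm_command: Moves the arm, as the interface text tells. Its arguments: {"type":"object","properties":{"steps":{"type":"array"},"squeeze":{"type":"number"}},"required":["steps"]}

```bash
mkdir -p pics; ls; cat > h.py <<'E'
import numpy as np, cv2
from plant import readout, viewer, r
def proj(c,X):
    X=np.array(X,float); p=np.array(c["R"])@X+np.array(c["t"]); return np.array([c["fx"]*p[0]/p[2]+c["cx"], c["fy"]*p[1]/p[2]+c["cy"]])
def onz(c,u,v,z):
    R=np.array(c["R"]);t=np.array(c["t"]); o=-R.T@t; d=R.T@np.array([(u-c["cx"])/c["fx"],(v-c["cy"])/c["fy"],1]); return o+d*(z-o[2])/d[2]
def st():
    s=readout.observe(); print("t",s["t"],"q",np.round(s["q"],3),"tcp",np.round(s["tcp_pos"],4),"F",np.round(s["contact_force"],1),"g",s["grip_width"]); print(np.round(s["eef_rot"],3)); return s
E
python3 - <<'E'
from h import *
st()
for n in ["side","top"]:
    c=viewer.capture(n); cv2.imwrite(f"pics/{n}0.png",c["img"]); print(n,c["shot"],-np.array(c["R"]).T@np.array(c["t"]))
    for th in ["vial_green_mid","lamp_handle","lamp_base","button_top","box_stage","box_seat","tray_mid","wash_a","reagent","jar","wash_b","plate","vial_white_mid"]:
        for d in viewer.look_for(c,th)[:4]:
            if d["p"]>.2: print(th,np.round(d["p"],2),np.round(d["point"],3),np.round(proj(c,d["point"])))
E
```

```text
pics
t 0.0 q [-0.931  0.256  0.107 -0.    -1.424 -0.285] tcp [ 0.1909 -0.5152  0.2304] F [-0.2 -0.2  0.2] g 0.08529310910787093
[[-0.938 -0.347 -0.001]
 [-0.347  0.938  0.002]
 [ 0.     0.002 -1.   ]]
side 1 [0.36483502 1.12590813 1.07660251]
vial_green_mid 0.75 [0.48  0.328 0.072] [321. 286.]
vial_green_mid 0.55 [0.612 0.012 0.124] [300. 195.]
lamp_handle 0.89 [ 0.302 -0.522  0.053] [398. 139.]
lamp_handle 0.74 [ 0.523 -0.324  0.053] [340. 158.]
lamp_base 0.86 [ 0.522 -0.323  0.06 ] [340. 157.]
lamp_base 0.79 [ 0.298 -0.522  0.055] [399. 138.]
box_stage 0.95 [ 0.56  -0.008  0.073] [316. 204.]
box_stage 0.55 [0.56  0.391 0.055] [288. 303.]
box_seat 0.8 [ 0.554 -0.007  0.073] [317. 205.]
tray_mid 0.67 [0.521 0.354 0.003] [305. 306.]
wash_a 0.93 [0.485 0.221 0.09 ] [326. 253.]
wash_a 0.89 [0.76  0.205 0.091] [239. 236.]
reagent 0.56 [ 0.592 -0.189  0.105] [317. 165.]
jar 0.56 [0.397 0.042 0.046] [361. 227.]
wash_b 0.93 [0.485 0.221 0.09 ] [326. 253.]
wash_b 0.89 [0.76  0.205 0.091] [239. 236.]
plate 0.72 [ 0.558 -0.008  0.07 ] [316. 205.]
plate 0.57 [ 0.804 -0.039  0.012] [251. 202.]
v
[... 484 characters left out ...]
073] [288. 200.]
box_seat 0.92 [ 0.553 -0.003  0.068] [287. 202.]
box_seat 0.58 [0.755 0.176 0.112] [230. 134.]
tray_mid 0.77 [0.521 0.362 0.005] [175. 212.]
wash_a 0.77 [0.757 0.173 0.114] [230. 134.]
wash_a 0.65 [0.479 0.186 0.114] [223. 223.]
wash_a 0.33 [ 0.482 -0.027  0.122] [293. 223.]
reagent 0.84 [ 0.587 -0.191  0.105] [348. 191.]
jar 0.68 [0.758 0.175 0.112] [230. 133.]
jar 0.47 [0.389 0.026 0.062] [276. 255.]
wash_b 0.77 [0.757 0.173 0.114] [230. 134.]
wash_b 0.65 [0.479 0.186 0.114] [223. 223.]
wash_b 0.33 [ 0.482 -0.027  0.122] [293. 223.]
plate 0.6 [ 0.809 -0.025  0.005] [296. 128.]
plate 0.31 [ 0.516 -0.36   0.056] [401. 216.]
vial_white_mid 0.68 [0.56  0.381 0.075] [163. 198.]
```

View pics/side0.png

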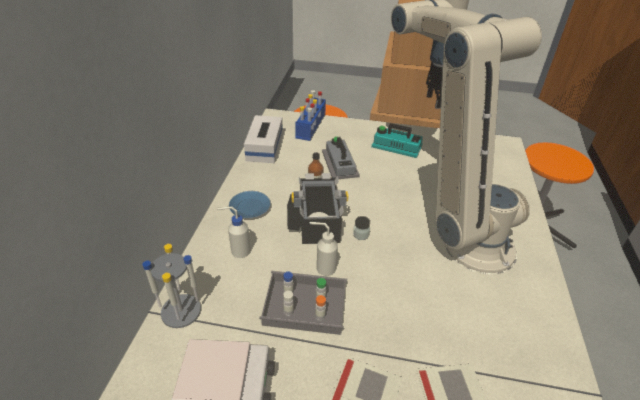

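View pics/top0.png

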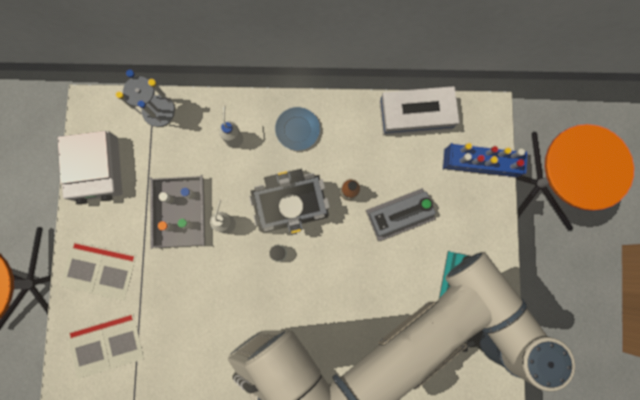

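```bash
python3 - <<'E'
import cv2
a=cv2.imread("pics/top0.png"); 
cv2.imwrite("pics/topL.png",cv2.resize(a[150:270,100:320],None,fx=3.6,fy=3.6,interpolation=cv2.INTER_CUBIC))
cv2.imwrite("pics/topR.png",cv2.resize(a[140:280,310:490],None,fx=4,fy=4,interpolation=cv2.INTER_CUBIC))
b=cv2.imread("pics/side0.png")
cv2.imwrite("pics/sideL.png",cv2.resize(b[250:350,240:380],None,fx=5,fy=5,interpolation=cv2.INTER_CUBIC))
E
```

```text
(no output)
```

View pics/topL.png

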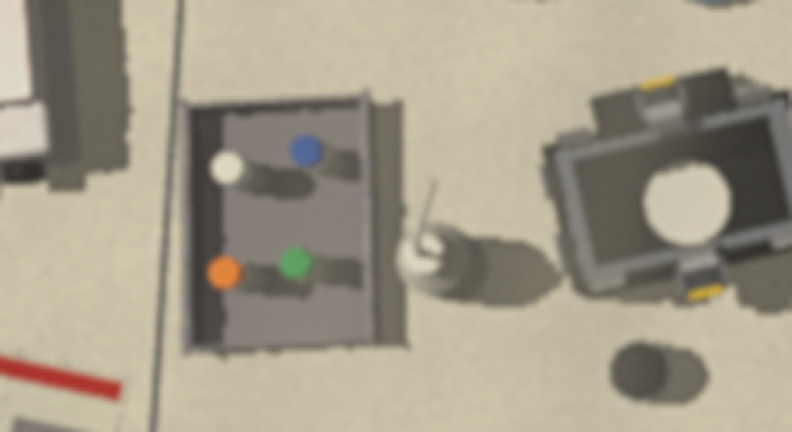

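View pics/topR.png

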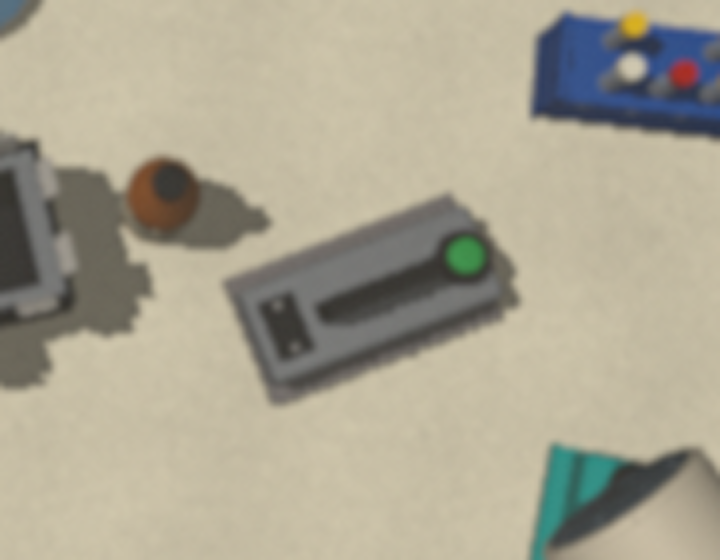

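View pics/sideL.png

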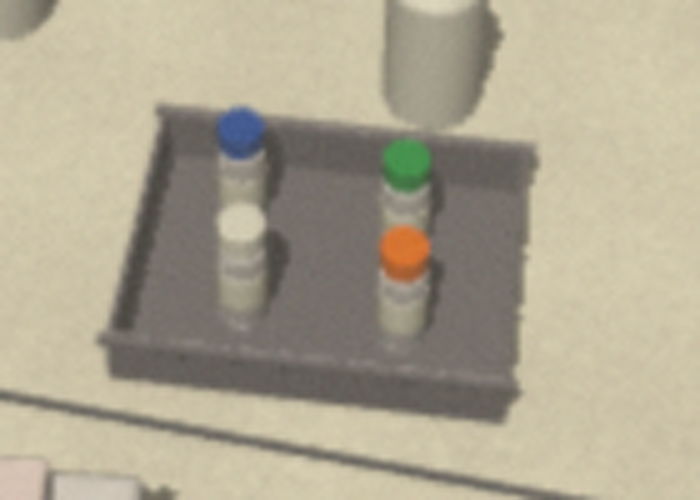

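The thing to move could be confused as follows. For the vial: green cap at top (182,223) / side (321,283), against the lamp's green button at (426,204) and the white, orange and blue caps at (163,197), (162,226) and (185,192). For the lamp: the grey one at top (401,215) against the turquoise look-alike at (450,265), the white box at (420,108) and the blue rack. I choose the green-capped vial in the tray and the grey lamp with the black bar; the crops confirm both. Next I measure them.

```bash
cat >> h.py <<'E'
def blobs(c,lo,hi,roi,minA=8):
    x0,y0,x1,y1=roi; im=c["img"][y0:y1,x0:x1]; m=cv2.inRange(cv2.cvtColor(im,cv2.COLOR_BGR2HSV),np.array(lo),np.array(hi))
    n,l,s,ce=cv2.connectedComponentsWithStats(m)
    return [(np.round(ce[i]+[x0,y0],2),int(s[i,4]),s[i,:4]+[x0,y0,0,0]) for i in range(1,n) if s[i,4]>=minA]
E
python3 - <<'E'
from h import *
t=viewer.capture("top"); s=viewer.capture("side")
import pickle; pickle.dump((t,s),open("c0.pkl","wb"))
print(t["fx"],t["fy"],np.round(t["R"],3))
for n,c,roi in (("top",t,(140,90,480,300)),("side",s,(240,100,420,340))):
    for nm,lo,hi in (("green",(45,90,40),(75,255,255)),("yellow",(18,140,80),(32,255,255)),("orange",(5,150,120),(14,255,255)),("blue",(105,120,60),(125,255,255))):
        for b in blobs(c,lo,hi,roi): 
            print(n,nm,b[0],b[1],b[2],[np.round(onz(c,*b[0],z)[:2],4) for z in (.078,.084,.12)])
E
```

```text
477.43354463065054 477.43354463065054 [[ 0.015 -1.     0.006]
 [-0.99  -0.016 -0.139]
 [ 0.139 -0.004 -0.99 ]]
top green [426.  203.5] 74 [422 199   9  10] [array([ 0.5541, -0.4356]), array([ 0.5533, -0.4342]), array([ 0.5488, -0.4256])]
top green [181.61 222.67] 36 [179 220   7   7] [array([0.4824, 0.3188]), array([0.482 , 0.3171]), array([0.4792, 0.3072])]
top yellow [467.92 145.77] 26 [465 143   6   6] [array([ 0.7401, -0.5713]), array([ 0.7386, -0.5694]), array([ 0.7295, -0.5574])]
top yellow [295.39 230.67] 18 [292 229   8   4] [array([ 0.4634, -0.0319]), array([ 0.463 , -0.0321]), array([ 0.4607, -0.0334])]
top orange [344.62 187.67] 24 [343 184   4   8] [array([ 0.5997, -0.1825]), array([ 0.5988, -0.1821]), array([ 0.5931, -0.1797])]
top orange [161.82 225.44] 57 [158 222   9   8] [array([0.4729, 0.3791]), array([0.4725, 0.3772]), array([0.47  , 0.3658])]
top blue [141.52 103.71] 21 [140 101   5   6] [array([0.8599, 0.4668]), array([0.8579, 0.4646]), array([0.8459, 0.4511])]
top blue [228.56 124.67] 9 [227 123   4   4] [array([0.7958, 0.187 ]), array([0.7941, 0.1859]), array([
[... 1500 characters left out ...]
477]), array([ 0.5962, -0.637 ]), array([ 0.5878, -0.5731])]
side orange [297.4  109.87] 15 [295 108   5   4] [array([ 0.7624, -0.6219]), array([ 0.76  , -0.6114]), array([ 0.7457, -0.5484])]
side orange [314.43 166.84] 61 [310 163  10   9] [array([ 0.6044, -0.2128]), array([ 0.603 , -0.2047]), array([ 0.5943, -0.1565])]
side orange [320.51 300.11] 79 [316 295  10  11] [array([0.4719, 0.3815]), array([0.4713, 0.386 ]), array([0.4674, 0.4128])]
side blue [306.05 124.08] 293 [296 101  29  39] [array([ 0.6989, -0.5096]), array([ 0.6969, -0.4998]), array([ 0.6849, -0.4408])]
side blue [287.47 275.25] 36 [284 273   8   6] [array([0.5798, 0.3163]), array([0.5785, 0.3212]), array([0.5708, 0.3504])]
```

```bash
python3 - <<'E'
import cv2
a=cv2.imread("pics/top0.png"); b=cv2.imread("pics/side0.png")
cv2.imwrite("pics/boxT.png",cv2.resize(a[165:245,240:340],None,fx=7.5,fy=7.5,interpolation=cv2.INTER_CUBIC))
cv2.imwrite("pics/boxS.png",cv2.resize(b[165:245,275:365],None,fx=7.5,fy=7.5,interpolation=cv2.INTER_CUBIC))
cv2.imwrite("pics/lampS.png",cv2.resize(b[125:185,310:365],None,fx=10,fy=10,interpolation=cv2.INTER_CUBIC))
cv2.imwrite("pics/lampT.png",cv2.resize(a[180:245,360:445],None,fx=9,fy=9,interpolation=cv2.INTER_CUBIC))
E
```

```text
(no output)
```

View pics/boxT.png

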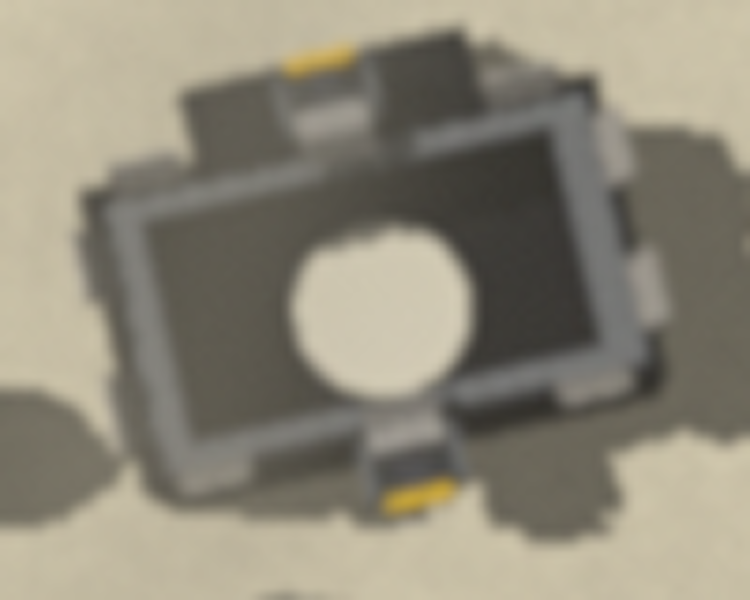

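View pics/boxS.png

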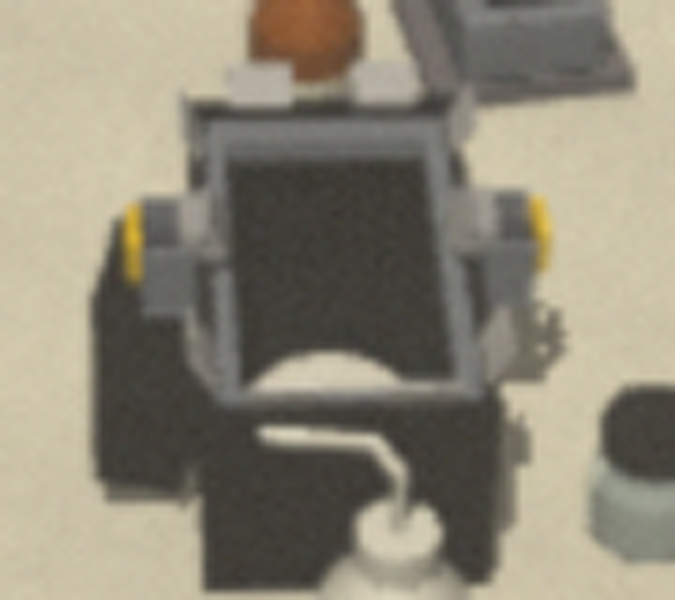

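View pics/lampS.png

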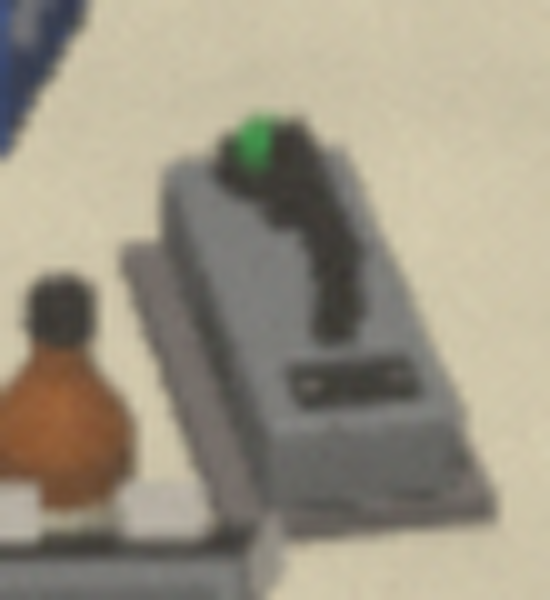

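View pics/lampT.png

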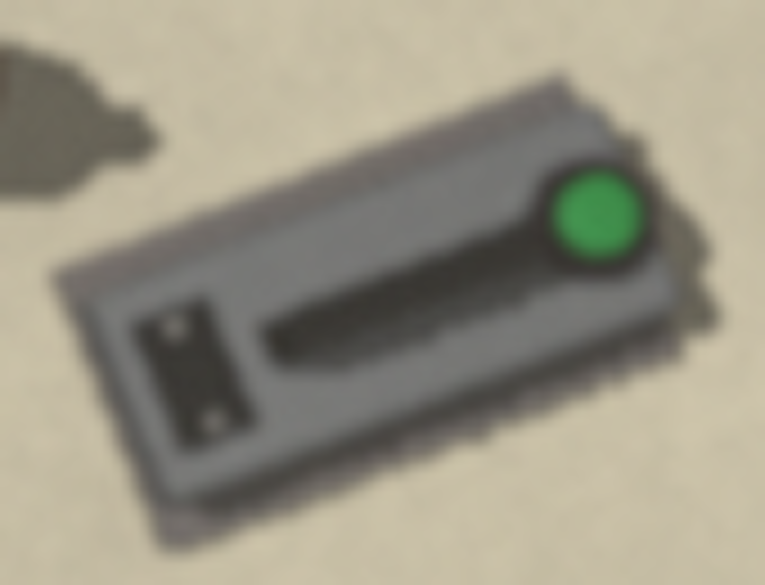

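```bash
cat > fit.py <<'E'
from h import *
import pickle
from scipy.optimize import least_squares
t,s=pickle.load(open("c0.pkl","rb"))
def px(off,sc,p): return np.array(off)+(np.array(p)+.5)/sc-.5
T=lambda p:px((240,165),7.5,p); S=lambda p:px((275,165),7.5,p)
box=[(t,T(p),q) for p,q in (((150,225),(.047,.086,.1)),((553,135),(.047,-.086,.1)),((600,347),(-.047,-.086,.1)),((187,443),(-.047,.086,.1)),((385,312),(0,0,.008)),((320,60),(.09,0,.12)),((420,497),(-.09,0,.12)))]
box+=[(s,S(p),q) for p,q in (((228,158),(.047,-.086,.1)),((428,155),(-.047,-.086,.1)),((455,385),(-.047,.086,.1)),((243,388),(.047,.086,.1)),((134,243),(.09,0,.115)),((540,232),(-.09,0,.115)))]
T=lambda p:px((360,180),9,p); S=lambda p:px((310,125),10,p)
lamp=[(t,T(p),q) for p,q in (((55,272),(-.055,-.1,.012)),((565,75),(-.055,.1,.012)),((165,548),(.055,-.1,.006)),((600,214),(0,.075,.078)),((100,300),(-.04,-.098,.056)),((172,490),(.04,-.098,.056)),((680,300),(.04,.098,.056)))]
lamp+=[(s,S(p),q) for p,q in (((125,250),(-.055,.1,.012)),((493,500),(.055,-.1,.012)),((168,165),(-.04,.098,.056)),((265,430),(-.04,-.098,.056)),((462,405),(.04,-.098,.056)))]
def fit(P,x0,nm):
    def f(x,P=P):
        c_,s_=np.cos(x[2]),np.sin(x[2]); o=[]
        for c,p,q in P: o+=list(proj(c,[x[0]+c_*q[0]-s_*q[1],x[1]+s_*q[0]+c_*q[1],q[2]])-p)
        return o
    for k,PP in (("all",P),("top",[a for a in P if a[0] is t]),("side",[a for a in P if a[0] is s])):
        r_=least_squares(f,x0,args=(PP,),loss="soft_l1"); x=r_.x
        print(nm,k,np.round(x[:2],4),np.round(np.degrees(x[2]),2)); 
        if k=="all": print(np.round(np.array(f(x)).reshape(-1,2),1).tolist())
fit(box,[.556,0,.22],"box"); fit(lamp,[.52,-.36,3.5],"lamp")
E
python3 fit.py
```

```text
box all [ 0.5474 -0.0108] 13.76
[[-1.5, -0.7], [-0.5, -0.9], [0.1, 0.4], [-0.0, 0.2], [-0.7, -0.1], [-0.1, 0.5], [-0.6, 0.1], [0.0, -2.8], [0.0, -2.8], [0.5, -0.4], [-0.3, -0.3], [0.5, -1.5], [0.0, -0.9]]
box top [ 0.5473 -0.0121] 13.75
box side [ 0.5466 -0.0043] 13.9
lamp all [ 0.5269 -0.3669] 201.69
[[-0.6, -0.7], [-0.3, -0.5], [-0.4, 0.6], [0.1, -0.0], [-1.7, -1.2], [-0.2, 1.6], [1.2, 0.5], [-0.2, -1.4], [0.3, -0.7], [-0.6, -1.7], [0.1, -0.8], [0.5, -0.2]]
lamp top [ 0.527  -0.3677] 201.95
lamp side [ 0.5261 -0.3609] 201.18
```

```bash
cat >> h.py <<'E'
from scipy.spatial.transform import Rotation as Ro
def to(pos,yaw_y=None):
    "tool offset and rotvec(deg) to bring TCP to pos, tool pointing down, tool y at world angle yaw_y deg (mod 180)"
    s=readout.observe(); R=np.array(s["eef_rot"]); off=R.T@(np.array(pos)-np.array(s["tcp_pos"]))
    rot=None
    if yaw_y is not None:
        best=[]
        for k in (0,180):
            a=np.radians(yaw_y+k); y=np.array([np.cos(a),np.sin(a),0]); z=np.array([0,0,-1.]); x=np.cross(y,z)
            best.append(Ro.from_matrix(R.T@np.c_[x,y,z]).as_rotvec(degrees=True))
        rot=min(best,key=np.linalg.norm); print("alt",[np.round(b,1) for b in best])
    print("offset",np.round(off,4),"rot",None if rot is None else np.round(rot,2))
E
python3 - <<'E'
from h import *
to([.482,.319,.30],103.75)
E
```

```text
alt [array([-0. ,  0. ,  6.6]), array([  -0. ,   -0. , -173.4])]
offset [-0.5628  0.6817 -0.0687] rot [-0.    0.    6.58]
```

Call:
arm_command --steps '[{"grip": 0.05, "offset": [-0.1, 0.05, -0.06], "rotation": [0, 0, 6.6]}, {"grip": 0.05, "offset": [-0.15, 0.1, -0.069], "rotation": [0, 0, 6.6]}, {"grip": 0.05, "offset": [-0.563, 0.682, -0.069], "rotation": [0, 0, 6.6]}, {"grip": 0.05, "offset": [-0.563, 0.682, -0.069], "rotation": [0, 0, 6.6]}, {"grip": 0.05, "offset": [-0.563, 0.682, -0.069], "rotation": [0, 0, 6.6]}, {"grip": 0.05, "offset": [-0.563, 0.682, -0.069], "rotation": [0, 0, 6.6]}, {"grip": 0.05, "offset": [-0.563, 0.682, -0.069], "rotation": [0, 0, 6.6]}, {"grip": 0.05, "offset": [-0.563, 0.682, -0.069], "rotation": [0, 0, 6.6]}, {"grip": 0.05, "offset": [-0.563, 0.682, -0.069], "rotation": [0, 0, 6.6]}, {"grip": 0.05, "offset": [-0.563, 0.682, -0.069], "rotation": [0, 0, 6.6]}, {"grip": 0.05, "offset": [-0.563, 0.682, -0.069], "rotation": [0, 0, 6.6]}, {"grip": 0.05, "offset": [-0.563, 0.682, -0.069], "rotation": [0, 0, 6.6]}, {"grip": 0.05, "offset": [-0.563, 0.682, -0.069], "rotation": [0, 0, 6.6]}, {"grip": 0.05, "offset": [-0.563, 0.682, -0.069], "rotation": [0, 0, 6.6]}, {"grip": 0.05, "offset": [-0.563, 0.682, -0.069], "rotation": [0, 0, 6.6]}, {"grip": 0.05, "offset": [-0.563, 0.682, -0.069], "rotation": [0, 0, 6.6]}, {"grip": 0.05, "offset": [-0.563, 0.682, -0.069], "rotation": [0, 0, 6.6]}, {"grip": 0.05, "offset": [-0.563, 0.682, -0.069], "rotation": [0, 0, 6.6]}, {"grip": 0.05, "offset": [-0.563, 0.682, -0.069], "rotation": [0, 0, 6.6]}, {"grip": 0.05, "offset": [-0.563, 0.682, -0.069], "rotation": [0, 0, 6.6]}]' --squeeze 30

```text
t: 3.17
tcp_pos: [0.463, 0.2603, 0.2977]
eef_rot: [[-0.971, -0.238, 0.0], [-0.238, 0.971, 0.0], [-0.001, 0.0, -1.0]]
contact_force: [0.0, -0.7, 0.1]
grip_width: 0.0499
```

```bash
python3 - <<'E'
from h import *
st(); to([.482,.319,.30],103.75); to([.482,.319,.12],103.75)
E
```

```text
t 3.1667 q [ 0.807  0.207  0.212  0.    -1.575 -2.138] tcp [0.463  0.2603 0.2977] F [ 0.  -0.7  0.1] g 0.04989839857401553
[[-0.971 -0.238  0.   ]
 [-0.238  0.971  0.   ]
 [-0.001  0.    -1.   ]]
alt [array([0., 0., 0.]), array([  -0.,    0., -180.])]
offset [-0.0324  0.0525 -0.0023] rot [0.01 0.03 0.01]
alt [array([0., 0., 0.]), array([  -0.,    0., -180.])]
offset [-0.0323  0.0525  0.1777] rot [0.01 0.03 0.01]
```

Call:
arm_command --steps '[{"grip": 0.05, "offset": [-0.03, 0.03, 0.0], "rotation": [0, 0, 0]}, {"grip": 0.05, "offset": [-0.032, 0.053, 0.03], "rotation": [0, 0, 0]}, {"grip": 0.05, "offset": [-0.032, 0.053, 0.07], "rotation": [0, 0, 0]}, {"grip": 0.05, "offset": [-0.032, 0.053, 0.11], "rotation": [0, 0, 0]}, {"grip": 0.05, "offset": [-0.032, 0.053, 0.15], "rotation": [0, 0, 0]}, {"grip": 0.05, "offset": [-0.032, 0.053, 0.188], "rotation": [0, 0, 0]}, {"grip": 0.05, "offset": [-0.032, 0.053, 0.188], "rotation": [0, 0, 0]}, {"grip": 0.05, "offset": [-0.032, 0.053, 0.188], "rotation": [0, 0, 0]}]'

```text
t: 3.83
tcp_pos: [0.481, 0.3185, 0.1089]
eef_rot: [[-0.971, -0.238, -0.002], [-0.238, 0.971, -0.003], [0.003, -0.003, -1.0]]
contact_force: [0.6, 0.9, 1.1]
grip_width: 0.0501
```

```bash
python3 - <<'E'
from h import *
st()
a=[]
for n in ("side","top"):
    c=viewer.capture(n); p=proj(c,readout.observe()["tcp_pos"]); print(n,p); x,y=map(int,p)
    im=c["img"][max(0,y-35):y+35,x-35:x+35]; a.append(cv2.resize(im,(400,400),interpolation=cv2.INTER_CUBIC))
    cv2.drawMarker(a[-1],(int((p[0]-x+35.5)*400/70),int((p[1]-y+35.5)*400/70)),(255,0,255),0,12,1)
cv2.imwrite("pics/v1.png",np.hstack(a))
E
```

```text
t 3.8333 q [ 8.560e-01  3.740e-01 -4.100e-02  1.000e-03 -1.159e+00 -2.187e+00] tcp [0.481  0.3185 0.1089] F [0.6 0.9 1.1] g 0.05008952590889984
[[-0.971 -0.238 -0.002]
 [-0.238  0.971 -0.003]
 [ 0.003 -0.003 -1.   ]]
side [321.10181998 274.00790177]
top [177.88865747 221.43858695]
```

View pics/v1.png

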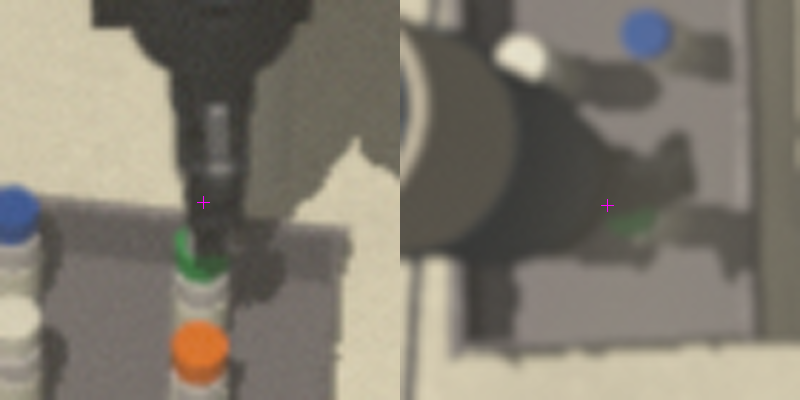

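The left half shows the front finger at (210,225), centred above the green cap at (202,250). The top view is mostly hidden by the wrist. Alignment looks right, so I descend and grip.

Call:
arm_command --steps '[{"grip": 0.05, "offset": [0, 0, 0.02], "rotation": [0, 0, 0]}, {"grip": 0.05, "offset": [0, 0, 0.04], "rotation": [0, 0, 0]}, {"grip": 0.05, "offset": [0, 0, 0.057], "rotation": [0, 0, 0]}, {"grip": 0.05, "offset": [0, 0, 0.057], "rotation": [0, 0, 0]}, {"grip": 0.02, "offset": [0, 0, 0.057], "rotation": [0, 0, 0]}, {"grip": 0.02, "offset": [0, 0, 0.057], "rotation": [0, 0, 0]}, {"grip": 0.02, "offset": [0, 0, 0.057], "rotation": [0, 0, 0]}, {"grip": 0.02, "offset": [0, 0, 0.057], "rotation": [0, 0, 0]}, {"grip": 0.02, "offset": [0, 0, 0.057], "rotation": [0, 0, 0]}, {"grip": 0.02, "offset": [0, 0, 0.057], "rotation": [0, 0, 0]}]' --squeeze 30

```text
t: 4.77
tcp_pos: [0.4852, 0.3219, 0.0588]
eef_rot: [[-0.971, -0.239, 0.009], [-0.239, 0.971, 0.006], [-0.01, 0.003, -1.0]]
contact_force: [0.2, -0.6, 5.5]
grip_width: 0.0263
```

```bash
cat >> h.py <<'E'
def pic(name,P=None,hw=35,views=("side","top")):
    a=[]
    for n in views:
        c=viewer.capture(n); p=proj(c,readout.observe()["tcp_pos"] if P is None else P); x,y=map(int,p); x=min(max(x,hw),640-hw); y=min(max(y,hw),400-hw)
        a.append(cv2.resize(c["img"][y-hw:y+hw,x-hw:x+hw],(400,400),interpolation=cv2.INTER_CUBIC)); print(n,"origin",x-hw,y-hw,"scale",200/hw,np.round(p,1))
    cv2.imwrite(f"pics/{name}.png",np.hstack(a))
E
python3 - <<'E'
from h import *
s=st(); print(s["torque"]); pic("v2")
E
```

```text
t 4.7667 q [ 0.856  0.419 -0.113  0.003 -1.028 -2.187] tcp [0.4852 0.3219 0.0588] F [ 0.2 -0.6  5.5] g 0.02625273198493722
[[-0.971 -0.239  0.009]
 [-0.239  0.971  0.006]
 [-0.01   0.003 -1.   ]]
[-0.2435507   0.10411538  0.02613141]
side origin 284 251 scale 5.714285714285714 [319.5 286.6]
top origin 147 187 scale 5.714285714285714 [182.3 222.3]
```

View pics/v2.png

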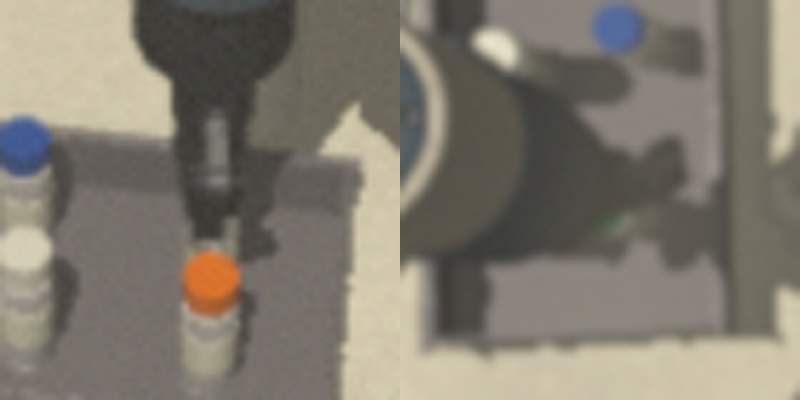

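Call:
arm_command --steps '[{"grip": 0.02, "offset": [0, 0, -0.01], "rotation": [0, 0, 0]}, {"grip": 0.02, "offset": [0, 0, -0.03], "rotation": [0, 0, 0]}, {"grip": 0.02, "offset": [0, 0, -0.06], "rotation": [0, 0, 0]}, {"grip": 0.02, "offset": [0, 0, -0.09], "rotation": [0, 0, 0]}, {"grip": 0.02, "offset": [0, 0, -0.12], "rotation": [0, 0, 0]}, {"grip": 0.02, "offset": [0, 0, -0.15], "rotation": [0, 0, 0]}, {"grip": 0.02, "offset": [0, 0, -0.18], "rotation": [0, 0, 0]}, {"grip": 0.02, "offset": [0, 0, -0.21], "rotation": [0, 0, 0]}, {"grip": 0.02, "offset": [0, 0, -0.24], "rotation": [0, 0, 0]}, {"grip": 0.02, "offset": [0, 0, -0.25], "rotation": [0, 0, 0]}, {"grip": 0.02, "offset": [0, 0, -0.25], "rotation": [0, 0, 0]}]'

```text
t: 5.78
tcp_pos: [0.4839, 0.3208, 0.3141]
eef_rot: [[-0.971, -0.239, 0.015], [-0.239, 0.971, 0.012], [-0.018, 0.007, -1.0]]
contact_force: [0.9, -0.7, -0.5]
grip_width: 0.0261
```

```bash
python3 - <<'E'
from h import *
s=st(); pic("v3"); to([.5475,-.010,.31],103.75); to([.5475,-.010,.10],103.75)
E
```

```text
t 5.7833 q [ 0.857  0.298  0.372  0.004 -1.626 -2.187] tcp [0.4839 0.3208 0.3141] F [ 0.9 -0.7 -0.5] g 0.026126227515883137
[[-0.971 -0.239  0.015]
 [-0.239  0.971  0.012]
 [-0.018  0.007 -1.   ]]
side origin 288 186 scale 5.714285714285714 [323.2 221.5]
top origin 121 180 scale 5.714285714285714 [156.9 215.3]
alt [array([0.3, 0.6, 0.1]), array([  -1. ,    0.4, -179.9])]
offset [ 0.0161 -0.3364 -0.0022] rot [0.28 0.63 0.08]
alt [array([0.3, 0.6, 0.1]), array([  -1. ,    0.4, -179.9])]
offset [ 0.0184 -0.3374  0.2078] rot [0.28 0.63 0.08]
```

View pics/v3.png

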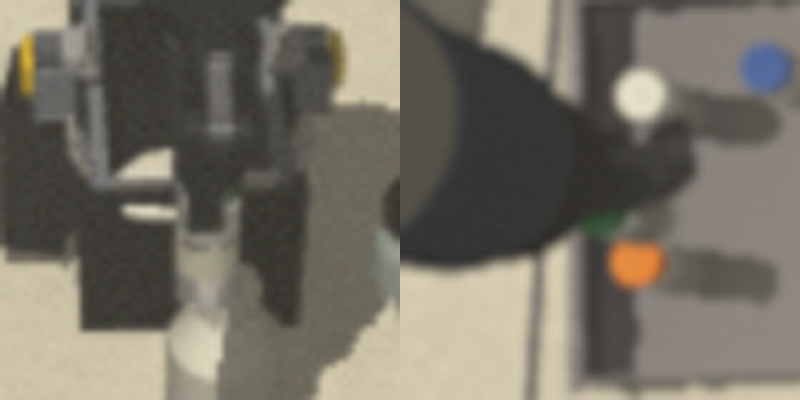

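The left half shows the vial hanging upright in the fingers, with glass at (205,260). The other three vials still stand. I carry it over the box.

Call:
arm_command --steps '[{"grip": 0.02, "offset": [0.001, -0.02, -0.002], "rotation": [0.3, 0.6, 0]}, {"grip": 0.02, "offset": [0.003, -0.05, -0.002], "rotation": [0.3, 0.6, 0]}, {"grip": 0.02, "offset": [0.005, -0.085, -0.002], "rotation": [0.3, 0.6, 0]}, {"grip": 0.02, "offset": [0.006, -0.12, -0.002], "rotation": [0.3, 0.6, 0]}, {"grip": 0.02, "offset": [0.008, -0.155, -0.002], "rotation": [0.3, 0.6, 0]}, {"grip": 0.02, "offset": [0.01, -0.19, -0.002], "rotation": [0.3, 0.6, 0]}, {"grip": 0.02, "offset": [0.012, -0.225, -0.002], "rotation": [0.3, 0.6, 0]}, {"grip": 0.02, "offset": [0.014, -0.26, -0.002], "rotation": [0.3, 0.6, 0]}, {"grip": 0.02, "offset": [0.015, -0.295, -0.002], "rotation": [0.3, 0.6, 0]}, {"grip": 0.02, "offset": [0.016, -0.32, -0.002], "rotation": [0.3, 0.6, 0]}, {"grip": 0.02, "offset": [0.016, -0.337, -0.002], "rotation": [0.3, 0.6, 0]}, {"grip": 0.02, "offset": [0.016, -0.337, 0.02], "rotation": [0.3, 0.6, 0]}, {"grip": 0.02, "offset": [0.017, -0.337, 0.05], "rotation": [0.3, 0.6, 0]}, {"grip": 0.02, "offset": [0.017, -0.337, 0.08], "rotation": [0.3, 0.6, 0]}, {"grip": 0.02, "offset": [0.017, -0.337, 0.1], "rotation": [0.3, 0.6, 0]}, {"grip": 0.02, "offset": [0.017, -0.337, 0.12], "rotation": [0.3, 0.6, 0]}, {"grip": 0.02, "offset": [0.017, -0.337, 0.12], "rotation": [0.3, 0.6, 0]}]'

```text
t: 7.3
tcp_pos: [0.5444, -0.0101, 0.1823]
eef_rot: [[-0.971, -0.238, -0.01], [-0.238, 0.971, -0.001], [0.01, 0.002, -1.0]]
contact_force: [-0.5, -0.1, -1.6]
grip_width: 0.0259
```

```bash
python3 - <<'E'
from h import *
s=st(); pic("v4",[.5475,-.01,.1],40); to([.5475,-.010,.08],103.75); to([.5475,-.010,.064],103.75)
E
```

```text
t 7.3 q [ 0.268  0.271  0.005 -0.002 -1.315 -1.597] tcp [ 0.5444 -0.0101  0.1823] F [-0.5 -0.1 -1.6] g 0.025856025150101176
[[-0.971 -0.238 -0.01 ]
 [-0.238  0.971 -0.001]
 [ 0.01   0.002 -1.   ]]
side origin 279 158 scale 5.0 [319.6 198.6]
top origin 248 162 scale 5.0 [288.5 202.5]
alt [array([-0. , -0.1,  0.1]), array([ 2.000e-01, -1.000e-01, -1.799e+02])]
offset [-0.0005  0.0002  0.1073] rot [-0.05 -0.12  0.09]
alt [array([-0. , -0.1,  0.1]), array([ 2.000e-01, -1.000e-01, -1.799e+02])]
offset [-0.0005  0.0003  0.1233] rot [-0.05 -0.12  0.09]
```

View pics/v4.png

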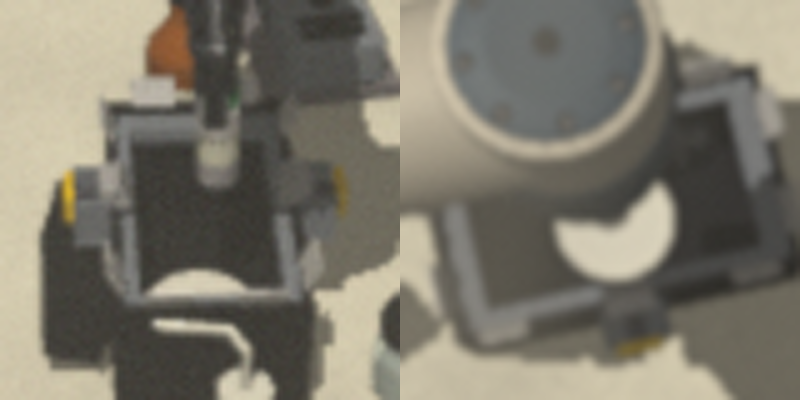

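The vial hangs over the middle of the opening, foot at (215,175) in the left half. I descend until contact.

Call:
arm_command --steps '[{"grip": 0.02, "offset": [0, 0, 0.02], "rotation": [0, 0, 0]}, {"grip": 0.02, "offset": [0, 0, 0.04], "rotation": [0, 0, 0]}, {"grip": 0.02, "offset": [0, 0, 0.06], "rotation": [0, 0, 0]}, {"grip": 0.02, "offset": [0, 0, 0.08], "rotation": [0, 0, 0]}, {"grip": 0.02, "offset": [0, 0, 0.1], "rotation": [0, 0, 0]}, {"grip": 0.02, "offset": [0, 0, 0.11], "rotation": [0, 0, 0]}, {"grip": 0.02, "offset": [0, 0, 0.118], "rotation": [0, 0, 0]}, {"grip": 0.02, "offset": [0, 0, 0.12], "rotation": [0, 0, 0]}, {"grip": 0.02, "offset": [0, 0, 0.12], "rotation": [0, 0, 0]}, {"grip": 0.02, "offset": [0, 0, 0.12], "rotation": [0, 0, 0]}]'

```text
t: 8.23
tcp_pos: [0.548, -0.0103, 0.0686]
eef_rot: [[-0.971, -0.24, 0.0], [-0.24, 0.971, -0.001], [-0.0, -0.001, -1.0]]
contact_force: [-0.1, -0.6, -0.9]
grip_width: 0.0261
```

Call:
arm_command --steps '[{"grip": 0.02, "offset": [0, 0, 0.002], "rotation": [0, 0, 0]}, {"grip": 0.02, "offset": [0, 0, 0.004], "rotation": [0, 0, 0]}, {"grip": 0.02, "offset": [0, 0, 0.005], "rotation": [0, 0, 0]}, {"grip": 0.02, "offset": [0, 0, 0.005], "rotation": [0, 0, 0]}]'

```text
t: 8.57
tcp_pos: [0.5479, -0.0103, 0.0635]
eef_rot: [[-0.971, -0.24, 0.0], [-0.24, 0.971, -0.001], [0.0, -0.001, -1.0]]
contact_force: [-0.1, -0.4, 1.2]
grip_width: 0.0261
```

Call:
arm_command --steps '[{"grip": 0.02, "offset": [0, 0, 0.001], "rotation": [0, 0, 0]}, {"grip": 0.02, "offset": [0, 0, 0.001], "rotation": [0, 0, 0]}, {"grip": 0.03, "offset": [0, 0, 0.001], "rotation": [0, 0, 0]}, {"grip": 0.05, "offset": [0, 0, 0.001], "rotation": [0, 0, 0]}, {"grip": 0.05, "offset": [0, 0, 0.001], "rotation": [0, 0, 0]}, {"grip": 0.05, "offset": [0, 0, 0.001], "rotation": [0, 0, 0]}, {"grip": 0.05, "offset": [0, 0, -0.02], "rotation": [0, 0, 0]}, {"grip": 0.05, "offset": [0, 0, -0.05], "rotation": [0, 0, 0]}, {"grip": 0.05, "offset": [0, 0, -0.09], "rotation": [0, 0, 0]}, {"grip": 0.05, "offset": [0, 0, -0.13], "rotation": [0, 0, 0]}, {"grip": 0.05, "offset": [0, 0, -0.17], "rotation": [0, 0, 0]}, {"grip": 0.05, "offset": [0, 0, -0.2], "rotation": [0, 0, 0]}, {"grip": 0.05, "offset": [0, 0, -0.22], "rotation": [0, 0, 0]}, {"grip": 0.05, "offset": [0, 0, -0.22], "rotation": [0, 0, 0]}]'

```text
t: 9.73
tcp_pos: [0.5497, -0.0103, 0.289]
eef_rot: [[-0.971, -0.239, 0.01], [-0.239, 0.971, -0.001], [-0.009, -0.003, -1.0]]
contact_force: [0.0, -0.0, -0.5]
grip_width: 0.0502
```

```bash
python3 - <<'E'
from h import *
s=st(); pic("v5",[.5475,-.01,.1],40); to([.527,-.367,.29],21.7); to([.527,-.367,.15],21.7)
E
```

```text
t 9.7333 q [ 0.268  0.239  0.23   0.003 -1.553 -1.597] tcp [ 0.5497 -0.0103  0.289 ] F [ 0.  -0.  -0.5] g 0.05016842450653279
[[-0.971 -0.239  0.01 ]
 [-0.239  0.971 -0.001]
 [-0.009 -0.003 -1.   ]]
side origin 279 158 scale 5.0 [319.6 198.6]
top origin 248 162 scale 5.0 [288.5 202.5]
alt [array([ 0. ,  0.1, 82.2]), array([ -0.1,   0. , -97.8])]
offset [ 0.106  -0.3417 -0.0059] rot [3.000e-02 1.000e-01 8.216e+01]
alt [array([ 0. ,  0.1, 82.2]), array([ -0.1,   0. , -97.8])]
offset [ 0.1062 -0.3417  0.1341] rot [3.000e-02 1.000e-01 8.216e+01]
```

View pics/v5.png

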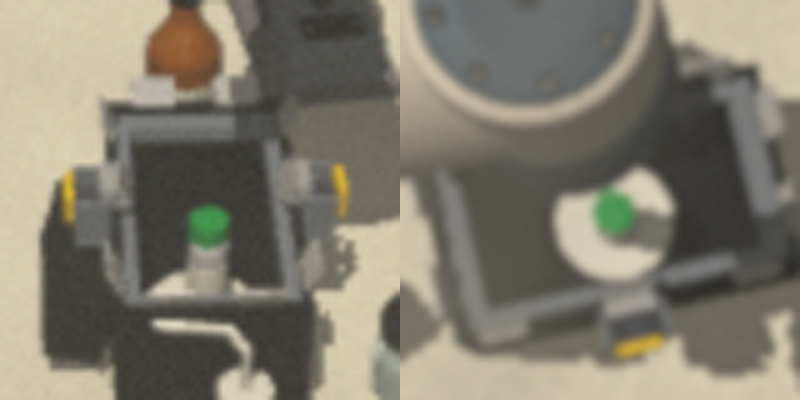

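The vial stands upright on the stage, cap at left-half (208,222) and right-half (613,213). Next I go to the lamp with a quick calibration check on the cap.

```bash
python3 - <<'E'
from h import *
t=viewer.capture("top"); s=viewer.capture("side")
for n,c in(("t",t),("s",s)):
    for b in blobs(c,(45,90,40),(75,255,255),(260,110,440,260)): print(n,b[0],b[1],[np.round(onz(c,*b[0],z)[:2],4) for z in(.078,.08,.086)])
to([.528,-.367,.29],21.7)
E
```

```text
t [426.  203.5] 74 [array([ 0.5541, -0.4356]), array([ 0.5538, -0.4351]), array([ 0.5531, -0.4337])]
t [290.49 204.16] 37 [array([ 0.5452, -0.015 ]), array([ 0.545 , -0.0151]), array([ 0.5443, -0.0154])]
s [381.61 127.96] 23 [array([ 0.3776, -0.5509]), array([ 0.3776, -0.5476]), array([ 0.3775, -0.5375])]
s [335.15 139.  ] 13 [array([ 0.5582, -0.4208]), array([ 0.5578, -0.4177]), array([ 0.5566, -0.4084])]
s [320.17 202.42] 52 [array([ 0.5462, -0.016 ]), array([ 0.5458, -0.0138]), array([ 0.5447, -0.0069])]
alt [array([-0.1, -0.1, 82.2]), array([  0.1,  -0.1, -97.8])]
offset [ 0.1043 -0.342  -0.0073] rot [-1.200e-01 -8.000e-02  8.215e+01]
```

Call:
arm_command --steps '[{"grip": 0.05, "offset": [0.005, -0.02, 0], "rotation": [0, 0, -7]}, {"grip": 0.05, "offset": [0.015, -0.05, 0], "rotation": [0, 0, -14]}, {"grip": 0.05, "offset": [0.02, -0.08, 0], "rotation": [0, 0, -21]}, {"grip": 0.05, "offset": [0.03, -0.11, 0], "rotation": [0, 0, -28]}, {"grip": 0.05, "offset": [0.04, -0.14, 0], "rotation": [0, 0, -35]}, {"grip": 0.05, "offset": [0.05, -0.17, 0], "rotation": [0, 0, -42]}, {"grip": 0.05, "offset": [0.06, -0.2, 0], "rotation": [0, 0, -49]}, {"grip": 0.05, "offset": [0.07, -0.23, 0], "rotation": [0, 0, -56]}, {"grip": 0.05, "offset": [0.08, -0.26, 0], "rotation": [0, 0, -63]}, {"grip": 0.05, "offset": [0.09, -0.29, 0], "rotation": [0, 0, -70]}, {"grip": 0.05, "offset": [0.1, -0.32, 0], "rotation": [0, 0, -77]}, {"grip": 0.05, "offset": [0.106, -0.342, 0], "rotation": [0, 0, -84]}, {"grip": 0.05, "offset": [0.106, -0.342, 0], "rotation": [0, 0, -91]}, {"grip": 0.05, "offset": [0.106, -0.342, 0.03], "rotation": [0, 0, -97.8]}, {"grip": 0.05, "offset": [0.106, -0.342, 0.06], "rotation": [0, 0, -97.8]}, {"grip": 0.05, "offset": [0.106, -0.342, 0.09], "rotation": [0, 0, -97.8]}, {"grip": 0.05, "offset": [0.106, -0.342, 0.12], "rotation": [0, 0, -97.8]}, {"grip": 0.05, "offset": [0.106, -0.342, 0.15], "rotation": [0, 0, -97.8]}, {"grip": 0.05, "offset": [0.106, -0.342, 0.16], "rotation": [0, 0, -97.8]}, {"grip": 0.05, "offset": [0.106, -0.342, 0.16], "rotation": [0, 0, -97.8]}]'

```text
t: 11.6
tcp_pos: [0.5237, -0.3664, 0.1184]
eef_rot: [[0.369, -0.929, -0.01], [-0.93, -0.369, 0.003], [-0.006, 0.008, -1.0]]
contact_force: [-0.3, 0.7, 0.2]
grip_width: 0.0499
```

```bash
python3 - <<'E'
from h import *
s=st(); pic("l1",[.527,-.367,.1],40); to([.527,-.366,.076],21.7)
E
```

```text
t 11.6 q [-3.660e-01  4.870e-01  1.620e-01  1.000e-03 -1.256e+00  7.430e-01] tcp [ 0.5237 -0.3664  0.1184] F [-0.3  0.7  0.2] g 0.04993677171786718
[[ 0.369 -0.929 -0.01 ]
 [-0.93  -0.369  0.003]
 [-0.006  0.008 -1.   ]]
side origin 301 102 scale 5.0 [341.1 142.5]
top origin 365 171 scale 5.0 [405.4 211.1]
alt [array([-1.0e-01, -2.0e-01,  1.8e+02]), array([ 0.2, -0.1, -0. ])]
offset [-0.0017 -0.0016  0.0475] rot [ 0.16 -0.07 -0.02]
```

View pics/l1.png

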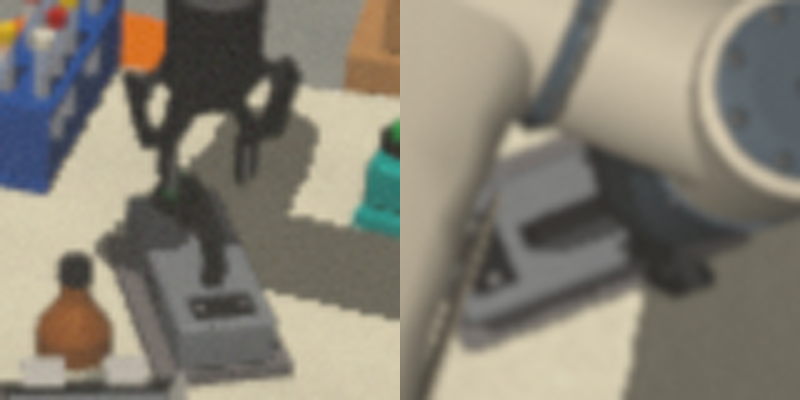

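The left half shows the fingers at (168,175) and (245,165), straddling the bar with the lamp below. I descend and grip.

Call:
arm_command --steps '[{"grip": 0.05, "offset": [-0.004, -0.004, 0.01], "rotation": [0.2, -0.1, 0]}, {"grip": 0.036, "offset": [-0.004, -0.004, 0.01], "rotation": [0.2, -0.1, 0]}, {"grip": 0.036, "offset": [-0.004, -0.004, 0.02], "rotation": [0.2, -0.1, 0]}, {"grip": 0.036, "offset": [-0.004, -0.004, 0.03], "rotation": [0.2, -0.1, 0]}, {"grip": 0.036, "offset": [-0.004, -0.004, 0.04], "rotation": [0.2, -0.1, 0]}, {"grip": 0.036, "offset": [-0.004, -0.004, 0.046], "rotation": [0.2, -0.1, 0]}, {"grip": 0.036, "offset": [-0.004, -0.004, 0.046], "rotation": [0.2, -0.1, 0]}, {"grip": 0.036, "offset": [-0.004, -0.004, 0.046], "rotation": [0.2, -0.1, 0]}]' --squeeze 70

```text
t: 12.37
tcp_pos: [0.5281, -0.363, 0.0768]
eef_rot: [[0.369, -0.929, -0.001], [-0.929, -0.369, 0.001], [-0.001, 0.0, -1.0]]
contact_force: [-0.2, 0.1, -0.4]
grip_width: 0.0358
```

```bash
python3 - <<'E'
from h import *
s=st(); pic("l2",[.527,-.367,.1],40,("side",)); to([.5285,-.363,.076],21.7)
E
```

```text
t 12.3667 q [-3.590e-01  5.140e-01  9.600e-02 -1.000e-03 -1.154e+00  7.380e-01] tcp [ 0.5281 -0.363   0.0768] F [-0.2  0.1 -0.4] g 0.035757721218756845
[[ 0.369 -0.929 -0.001]
 [-0.929 -0.369  0.001]
 [-0.001  0.    -1.   ]]
side origin 301 102 scale 5.0 [341.1 142.5]
alt [array([  0.,   0., 180.]), array([-0.,  0., -0.])]
offset [-0.0002 -0.0001  0.0015] rot [-0.03  0.01 -0.02]
```

View pics/l2.png

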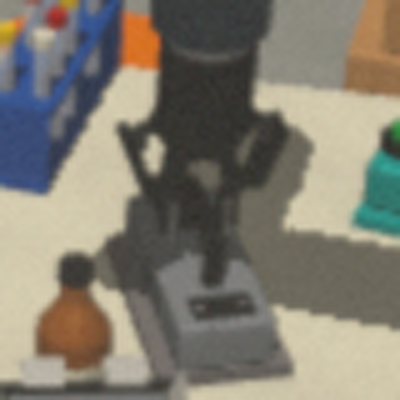

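The bar at (212,210) lies between the two fingers, and nothing is touching yet. I close and lift a little.

Call:
arm_command --steps '[{"grip": 0.005, "offset": [0, 0, 0], "rotation": [0, 0, 0]}, {"grip": 0.005, "offset": [0, 0, 0], "rotation": [0, 0, 0]}, {"grip": 0.005, "offset": [0, 0, 0], "rotation": [0, 0, 0]}, {"grip": 0.005, "offset": [0, 0, 0], "rotation": [0, 0, 0]}, {"grip": 0.005, "offset": [0, 0, 0], "rotation": [0, 0, 0]}, {"grip": 0.005, "offset": [0, 0, 0], "rotation": [0, 0, 0]}]' --squeeze 80

```text
t: 12.92
tcp_pos: [0.5281, -0.3636, 0.0782]
eef_rot: [[0.369, -0.929, 0.0], [-0.929, -0.369, -0.0], [0.0, 0.0, -1.0]]
contact_force: [-5.0, -0.8, 6.3]
grip_width: 0.0144
```

Call:
arm_command --steps '[{"grip": 0.005, "offset": [0, 0, -0.01], "rotation": [0, 0, 0]}, {"grip": 0.005, "offset": [0, 0, -0.02], "rotation": [0, 0, 0]}, {"grip": 0.005, "offset": [0, 0, -0.04], "rotation": [0, 0, 0]}, {"grip": 0.005, "offset": [0, 0, -0.06], "rotation": [0, 0, 0]}, {"grip": 0.005, "offset": [0, 0, -0.06], "rotation": [0, 0, 0]}, {"grip": 0.005, "offset": [0, 0, -0.06], "rotation": [0, 0, 0]}]'

```text
t: 13.42
tcp_pos: [0.5291, -0.3633, 0.1388]
eef_rot: [[0.369, -0.929, 0.003], [-0.929, -0.369, -0.0], [0.001, -0.003, -1.0]]
contact_force: [-0.3, 1.2, -7.3]
grip_width: 0.0143
```

```bash
python3 - <<'E'
from h import *
s=st(); print(s["torque"]); pic("l3",[.527,-.367,.15],40);
E
```

```text
t 13.4167 q [-3.590e-01  4.720e-01  1.920e-01 -1.000e-03 -1.287e+00  7.380e-01] tcp [ 0.5291 -0.3633  0.1388] F [-0.3  1.2 -7.3] g 0.014261442938953975
[[ 0.369 -0.929  0.003]
 [-0.929 -0.369 -0.   ]
 [ 0.001 -0.003 -1.   ]]
[0.13775206 0.05710176 0.04751392]
side origin 301 91 scale 5.0 [341.8 131.7]
top origin 368 169 scale 5.0 [408.7 209.3]
```

View pics/l3.png

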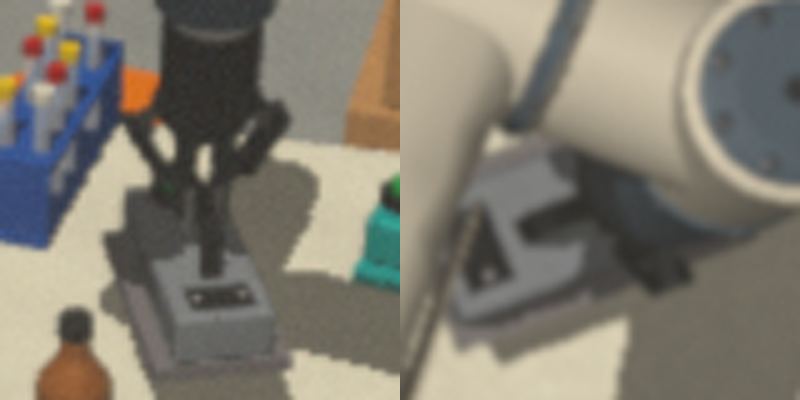

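Lamp is lifted level in the fingers (about 7 N). I raise it and carry it over to the box.

Call:
arm_command --steps '[{"grip": 0.005, "offset": [0, 0, -0.03], "rotation": [0, 0, 0]}, {"grip": 0.005, "offset": [0, 0, -0.06], "rotation": [0, 0, 0]}, {"grip": 0.005, "offset": [0, 0, -0.09], "rotation": [0, 0, 1]}, {"grip": 0.005, "offset": [0, 0, -0.12], "rotation": [0, 0, 2]}, {"grip": 0.005, "offset": [-0.01, -0.005, -0.15], "rotation": [0, 0, 3]}, {"grip": 0.005, "offset": [-0.03, -0.014, -0.17], "rotation": [0, 0, 4]}, {"grip": 0.005, "offset": [-0.06, -0.028, -0.17], "rotation": [0, 0, 5]}, {"grip": 0.005, "offset": [-0.09, -0.042, -0.17], "rotation": [0, 0, 6]}, {"grip": 0.005, "offset": [-0.12, -0.055, -0.17], "rotation": [0, 0, 7]}, {"grip": 0.005, "offset": [-0.15, -0.069, -0.17], "rotation": [0, 0, 8]}, {"grip": 0.005, "offset": [-0.18, -0.083, -0.17], "rotation": [0, 0, 8]}, {"grip": 0.005, "offset": [-0.21, -0.097, -0.17], "rotation": [0, 0, 8]}, {"grip": 0.005, "offset": [-0.24, -0.111, -0.17], "rotation": [0, 0, 8]}, {"grip": 0.005, "offset": [-0.27, -0.125, -0.17], "rotation": [0, 0, 8]}, {"grip": 0.005, "offset": [-0.295, -0.136, -0.17], "rotation": [0, 0, 8]}, {"grip": 0.005, "offset": [-0.313, -0.144, -0.17], "rotation": [0, 0, 8]}, {"grip": 0.005, "offset": [-0.3235, -0.1495, -0.17], "rotation": [0, 0, 8]}, {"grip": 0.005, "offset": [-0.3235, -0.1495, -0.17], "rotation": [0, 0, 8]}, {"grip": 0.005, "offset": [-0.3235, -0.1495, -0.17], "rotation": [0, 0, 8]}]'

```text
t: 15.1
tcp_pos: [0.5471, -0.0067, 0.3057]
eef_rot: [[0.237, -0.971, -0.004], [-0.971, -0.237, 0.002], [-0.003, 0.004, -1.0]]
contact_force: [0.4, 0.4, -6.0]
grip_width: 0.0148
```

```bash
python3 - <<'E'
from h import *
s=st(); pic("b1",[.5475,-.01,.15],45);to([.5485,-.007,.222],13.75)
E
```

```text
t 15.1 q [ 0.272  0.244  0.281 -0.003 -1.612 -0.032] tcp [ 0.5471 -0.0067  0.3057] F [ 0.4  0.4 -6. ] g 0.014757758635618484
[[ 0.237 -0.971 -0.004]
 [-0.971 -0.237  0.002]
 [-0.003  0.004 -1.   ]]
side origin 275 142 scale 4.444444444444445 [320.1 187. ]
top origin 242 155 scale 4.444444444444445 [287.7 200.4]
alt [array([  0.2,  -0.3, 179.9]), array([ 0.2,  0.1, -0.1])]
offset [-0.0002 -0.0017  0.0843] rot [ 0.17  0.14 -0.12]
```

View pics/b1.png

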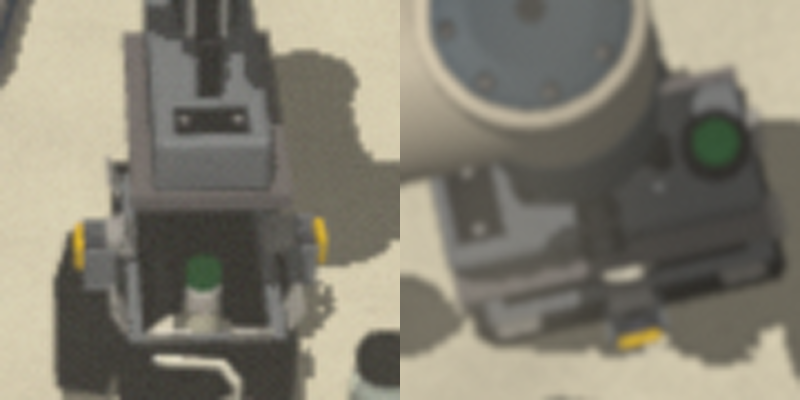

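The lamp is over the box, green button at right-half (715,140), and the vial below still stands at left-half (205,275). I lower it to just above the ears and measure.

Call:
arm_command --steps '[{"grip": 0.005, "offset": [0, -0.002, 0.02], "rotation": [0.2, 0.1, -0.1]}, {"grip": 0.005, "offset": [0, -0.002, 0.04], "rotation": [0.2, 0.1, -0.1]}, {"grip": 0.005, "offset": [0, -0.002, 0.06], "rotation": [0.2, 0.1, -0.1]}, {"grip": 0.005, "offset": [0, -0.002, 0.075], "rotation": [0.2, 0.1, -0.1]}, {"grip": 0.005, "offset": [0, -0.002, 0.084], "rotation": [0.2, 0.1, -0.1]}, {"grip": 0.005, "offset": [0, -0.002, 0.084], "rotation": [0.2, 0.1, -0.1]}, {"grip": 0.005, "offset": [0, -0.002, 0.084], "rotation": [0.2, 0.1, -0.1]}]'

```text
t: 15.78
tcp_pos: [0.5489, -0.008, 0.2226]
eef_rot: [[0.237, -0.972, 0.0], [-0.972, -0.237, 0.0], [-0.0, -0.0, -1.0]]
contact_force: [0.4, 0.5, -6.0]
grip_width: 0.0145
```

```bash
python3 - <<'E'
from h import *
s=st(); pic("b2",[.5475,-.01,.13],40);to([.5485,-.007,.222],13.75)
t=viewer.capture("top"); sd=viewer.capture("side")
import pickle; pickle.dump((t,sd),open("c1.pkl","wb"))
for c in (t,sd): print([b[0] for b in blobs(c,(45,90,30),(80,255,255),(260,110,440,260))])
cv2.imwrite("pics/b2t.png",cv2.resize(t["img"][160:245,240:340],None,fx=7.5,fy=7,interpolation=cv2.INTER_CUBIC))
E
```

```text
t 15.7833 q [ 0.271  0.255  0.087  0.    -1.402 -0.032] tcp [ 0.5489 -0.008   0.2226] F [ 0.4  0.5 -6. ] g 0.014528018190433426
[[ 0.237 -0.972  0.   ]
 [-0.972 -0.237  0.   ]
 [-0.    -0.    -1.   ]]
side origin 279 151 scale 5.0 [319.9 191.7]
top origin 248 161 scale 5.0 [288.1 201.3]
alt [array([ -0. ,   0.3, 180. ]), array([-0.2, -0. , -0. ])]
offset [-0.0008  0.001   0.0017] rot [-0.18 -0.   -0.04]
[array([312.77, 189.68])]
[array([381.75, 128.  ])]
```

View pics/b2.png

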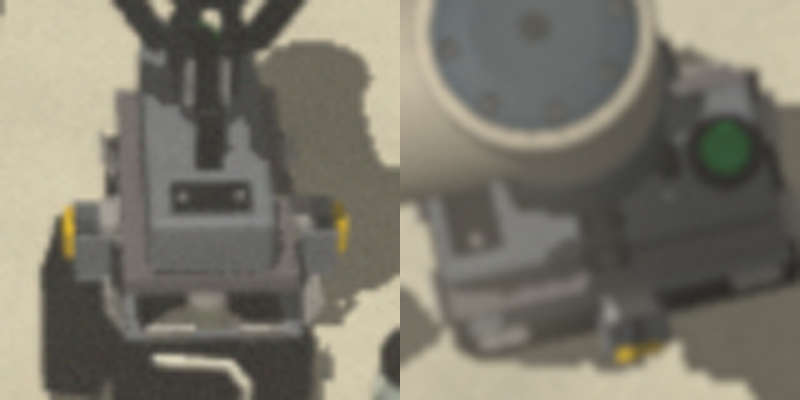

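```bash
cat > ov.py <<'E'
from h import *
import pickle
t,s=pickle.load(open("c1.pkl","rb"))
b=onz(t,312.77,189.68,.222); print("button top",b, "lamp ctr", b[:2]-.075*np.array([.237,-.972]))
def rect(cx,cy,yaw,hx,hy,z): 
    a=np.radians(yaw);c,s_=np.cos(a),np.sin(a); return [[cx+c*x-s_*y,cy+s_*x+c*y,z] for x,y in((-hx,-hy),(hx,-hy),(hx,hy),(-hx,hy))]
out=[]
for c,(x0,y0) in((s,(279,151)),(t,(248,161))):
    im=cv2.resize(c["img"][y0:y0+80,x0:x0+80],(400,400),interpolation=cv2.INTER_CUBIC)
    for rc,col in ((rect(.5489,-.008,13.75,.055,.1,.1445),(0,0,255)),(rect(.5489,-.008,13.75,.04,.098,.2),(255,0,255)),(rect(.5485,-.007,13.75,.047,.086,.1),(0,255,0)),(rect(.5485,-.007,13.75,.0575,.1025,.1),(255,255,0))):
        p=np.array([(proj(c,q)-[x0,y0]+.5)*5 for q in rc]); cv2.polylines(im,[p.astype(int)],True,col,1)
    out.append(im)
cv2.imwrite("pics/ov.png",np.hstack(out))
# original overlay for the box
t,s=pickle.load(open("c0.pkl","rb")); out=[]
for c,(x0,y0) in((s,(279,151)),(t,(248,161))):
    im=cv2.resize(c["img"][y0:y0+80,x0:x0+80],(400,400),interpolation=cv2.INTER_CUBIC)
    for rc,col in ((rect(.5485,-.007,13.75,.047,.086,.1),(0,255,0)),(rect(.5485,-.007,13.75,.0575,.1025,.1),(255,255,0))):
        p=np.array([(proj(c,q)-[x0,y0]+.5)*5 for q in rc]); cv2.polylines(im,[p.astype(int)],True,col,1)
    out.append(im)
cv2.imwrite("pics/ov0.png",np.hstack(out))
E
python3 ov.py
```

```text
button top [ 0.56990174 -0.08342421  0.222     ] lamp ctr [ 0.55212674 -0.01052421]
```

View pics/ov.png

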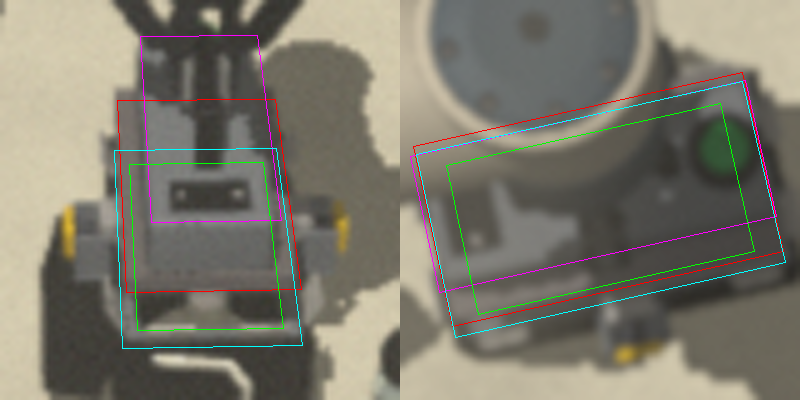

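View pics/ov0.png

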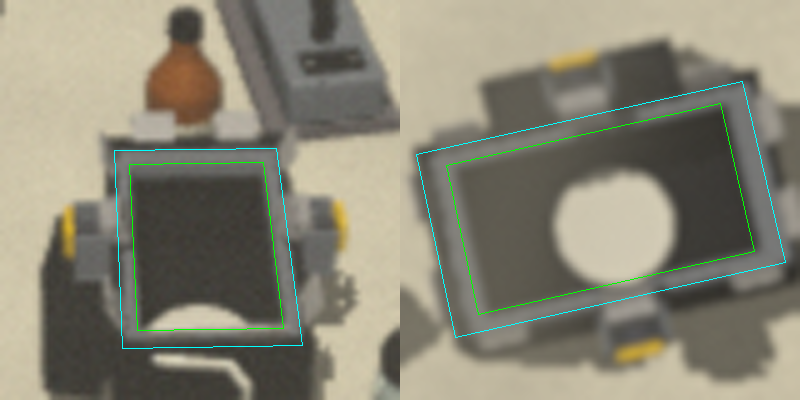

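The overlay lines match the lamp flange and the box rim to within about a pixel, so the lamp is centred to about 2 mm. I descend into the flared ears and watch the force.

Call:
arm_command --steps '[{"grip": 0.005, "offset": [0, 0, 0.004], "rotation": [0, 0, 0]}, {"grip": 0.005, "offset": [0, 0, 0.008], "rotation": [0, 0, 0]}, {"grip": 0.005, "offset": [0, 0, 0.012], "rotation": [0, 0, 0]}, {"grip": 0.005, "offset": [0, 0, 0.016], "rotation": [0, 0, 0]}, {"grip": 0.005, "offset": [0, 0, 0.018], "rotation": [0, 0, 0]}, {"grip": 0.005, "offset": [0, 0, 0.018], "rotation": [0, 0, 0]}, {"grip": 0.005, "offset": [0, 0, 0.018], "rotation": [0, 0, 0]}]'

```text
t: 16.57
tcp_pos: [0.5513, -0.0071, 0.2083]
eef_rot: [[0.238, -0.971, 0.009], [-0.971, -0.238, 0.001], [0.001, -0.009, -1.0]]
contact_force: [-1.7, 1.6, 5.5]
grip_width: 0.0147
```

```bash
python3 - <<'E'
from h import *
s=st(); print(np.round(s["torque"],2)); pic("b3",[.5475,-.01,.13],40)
E
```

```text
t 16.5667 q [ 2.720e-01  2.590e-01  5.500e-02  1.000e-03 -1.357e+00 -3.200e-02] tcp [ 0.5513 -0.0071  0.2083] F [-1.7  1.6  5.5] g 0.014724055844854277
[[ 0.238 -0.971  0.009]
 [-0.971 -0.238  0.001]
 [ 0.001 -0.009 -1.   ]]
[0.66 0.2  0.06]
side origin 279 151 scale 5.0 [319.9 191.7]
top origin 248 161 scale 5.0 [288.1 201.3]
```

View pics/b3.png

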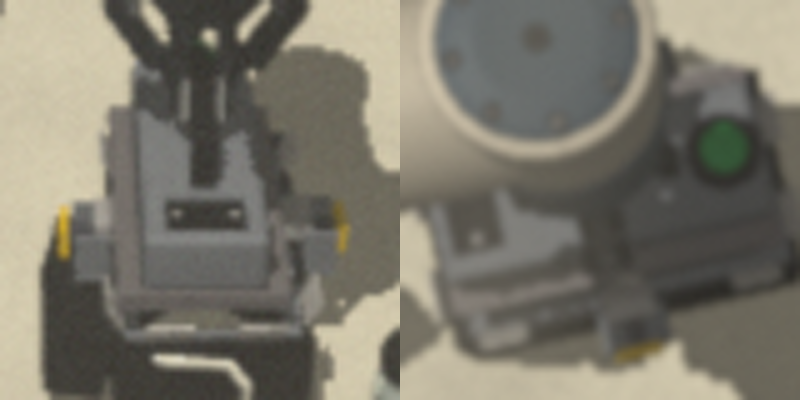

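The left half shows the flange at (112..303, 300), slightly to the +x side. The far pull has moved out from 68 to 63 while the near one hasn't moved. So the lamp sits about 3 mm too far towards +x. I back up a bit and shift.

Call:
arm_command --steps '[{"grip": 0.005, "offset": [0, 0.002, -0.005], "rotation": [-0.5, 0, 0]}, {"grip": 0.005, "offset": [-0.0005, 0.006, -0.01], "rotation": [-0.5, 0, 0]}, {"grip": 0.005, "offset": [-0.0005, 0.006, -0.01], "rotation": [-0.5, 0, 0]}, {"grip": 0.005, "offset": [-0.0005, 0.006, -0.01], "rotation": [-0.5, 0, 0]}, {"grip": 0.005, "offset": [-0.0005, 0.006, -0.01], "rotation": [-0.5, 0, 0]}]'

```text
t: 17.08
tcp_pos: [0.5447, -0.0081, 0.2174]
eef_rot: [[0.238, -0.971, -0.001], [-0.971, -0.238, -0.001], [0.0, 0.001, -1.0]]
contact_force: [-0.8, 0.2, -6.7]
grip_width: 0.0149
```

```bash
python3 - <<'E'
from h import *
s=st(); print(np.round(s["torque"],2)); 
a=[]
c=viewer.capture("side"); im=c["img"]
x0,y0=285,160; k=cv2.resize(im[y0:y0+75,x0:x0+70],None,fx=8,fy=8,interpolation=cv2.INTER_CUBIC); cv2.imwrite("pics/b4.png",k)
E
```

```text
t 17.0833 q [ 0.273  0.25   0.066  0.    -1.388 -0.033] tcp [ 0.5447 -0.0081  0.2174] F [-0.8  0.2 -6.7] g 0.014930448002824944
[[ 0.238 -0.971 -0.001]
 [-0.971 -0.238 -0.001]
 [ 0.     0.001 -1.   ]]
[ 0.06  0.01 -0.01]
```

View pics/b4.png

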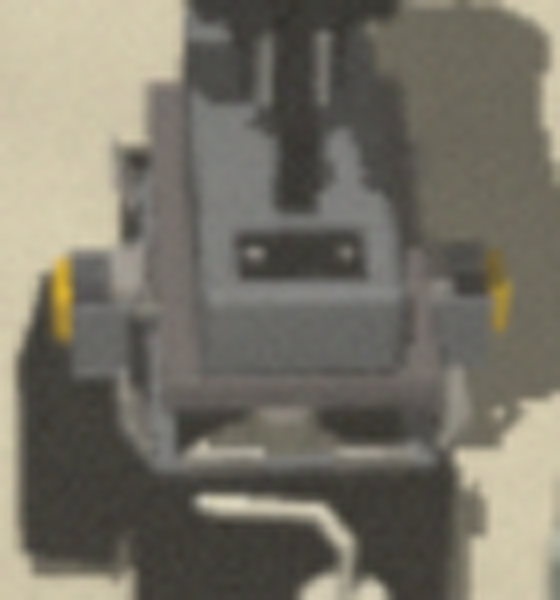

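```bash
cat > ck.py <<'E'
from h import *
c=viewer.capture("side"); x0,y0=285,160
def P(cx,cy,x,y,z,yaw=13.75):
    a=np.radians(yaw); p=[cx+np.cos(a)*x-np.sin(a)*y,cy+np.sin(a)*x+np.cos(a)*y,z]; return np.round((proj(c,p)-[x0,y0]+.5)*8).astype(int)
for bx in (.5485,.5455): print("box",bx,"pulls",P(bx,-.007,.09,0,.115),P(bx,-.007,-.09,0,.115),"near rim outer",P(bx,-.007,.0635,.1085,.1),P(bx,-.007,-.0635,.1085,.1),"inner",P(bx,-.007,.047,.086,.1),P(bx,-.007,-.047,.086,.1), P(bx,-.007,.047,-.086,.1),P(bx,-.007,-.047,-.086,.1))
for lx in (.5447,.5477): print("lamp",lx,"flange near top",P(lx,-.008,.055,.1,.152),P(lx,-.008,-.055,.1,.152),"bottom",P(lx,-.008,.055,.1,.14),P(lx,-.008,-.055,.1,.14),"house top",P(lx,-.008,.04,.098,.196),P(lx,-.008,-.04,.098,.196))
E
python3 ck.py
```

```text
box 0.5485 pulls [ 63 293] [493 286] near rim outer [133 497] [452 491] inner [173 458] [406 453] [160 191] [373 188]
box 0.5455 pulls [ 70 294] [500 287] near rim outer [140 498] [459 492] inner [180 459] [413 455] [166 192] [380 189]
lamp 0.5447 flange near top [165 384] [446 379] bottom [164 407] [444 402] house top [205 293] [413 290]
lamp 0.5477 flange near top [157 382] [438 378] bottom [157 405] [437 401] house top [197 292] [405 289]
```

Call:
arm_command --steps '[{"grip": 0.005, "offset": [0, 0, 0.005], "rotation": [0, 0, 0]}, {"grip": 0.005, "offset": [0, 0, 0.01], "rotation": [0, 0, 0]}, {"grip": 0.005, "offset": [0, 0, 0.015], "rotation": [0, 0, 0]}, {"grip": 0.005, "offset": [0, 0, 0.018], "rotation": [0, 0, 0]}, {"grip": 0.005, "offset": [0, 0, 0.018], "rotation": [0, 0, 0]}, {"grip": 0.005, "offset": [0, 0, 0.018], "rotation": [0, 0, 0]}]'

```text
t: 17.68
tcp_pos: [0.5445, -0.0082, 0.199]
eef_rot: [[0.238, -0.971, -0.002], [-0.971, -0.238, -0.001], [0.001, 0.002, -1.0]]
contact_force: [1.0, -0.3, -6.9]
grip_width: 0.0142
```

```bash
python3 - <<'E'
from h import *
s=st(); print(np.round(s["torque"],2)); 
c=viewer.capture("side"); im=c["img"]
x0,y0=285,160; k=cv2.resize(im[y0:y0+75,x0:x0+70],None,fx=8,fy=8,interpolation=cv2.INTER_CUBIC); cv2.imwrite("pics/b5.png",k)
E
```

```text
t 17.6833 q [ 2.730e-01  2.570e-01  2.900e-02  1.000e-03 -1.345e+00 -3.300e-02] tcp [ 0.5445 -0.0082  0.199 ] F [ 1.  -0.3 -6.9] g 0.014151922190028862
[[ 0.238 -0.971 -0.002]
 [-0.971 -0.238 -0.001]
 [ 0.001  0.002 -1.   ]]
[-0.04 -0.19  0.02]
```

View pics/b5.png

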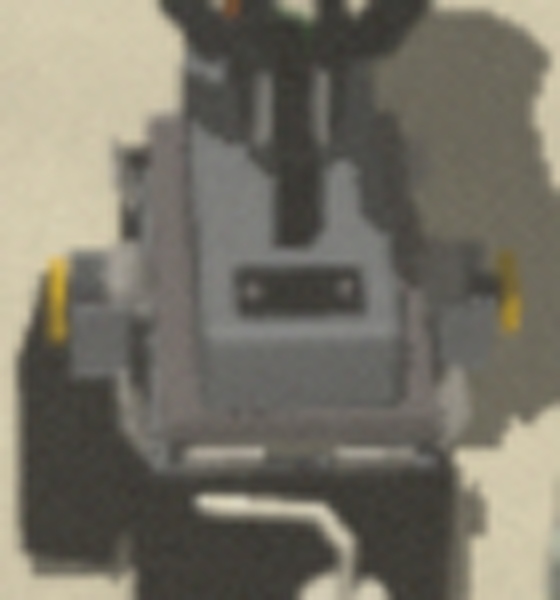

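Both pulls are now pushed out slightly (62→57, 503→512), so the lamp is centred and inside the ears. I press home.

Call:
arm_command --steps '[{"grip": 0.005, "offset": [0, 0, 0.004], "rotation": [0, 0, 0]}, {"grip": 0.005, "offset": [0, 0, 0.008], "rotation": [0, 0, 0]}, {"grip": 0.005, "offset": [0, 0, 0.012], "rotation": [0, 0, 0]}, {"grip": 0.005, "offset": [0, 0, 0.016], "rotation": [0, 0, 0]}, {"grip": 0.005, "offset": [0, 0, 0.019], "rotation": [0, 0, 0]}, {"grip": 0.005, "offset": [0, 0, 0.021], "rotation": [0, 0, 0]}, {"grip": 0.005, "offset": [0, 0, 0.021], "rotation": [0, 0, 0]}, {"grip": 0.005, "offset": [0, 0, 0.021], "rotation": [0, 0, 0]}]'

```text
t: 18.4
tcp_pos: [0.5444, -0.0081, 0.1783]
eef_rot: [[0.238, -0.971, -0.002], [-0.971, -0.238, -0.001], [0.0, 0.002, -1.0]]
contact_force: [-1.1, 1.7, -2.0]
grip_width: 0.0145
```

```bash
python3 - <<'E'
from h import *
s=st(); print(np.round(s["torque"],2)); 
c=viewer.capture("side"); im=c["img"]
x0,y0=285,160; k=cv2.resize(im[y0:y0+75,x0:x0+70],None,fx=8,fy=8,interpolation=cv2.INTER_CUBIC); cv2.imwrite("pics/b6.png",k)
E
```

```text
t 18.4 q [ 0.273  0.267 -0.011  0.    -1.295 -0.033] tcp [ 0.5444 -0.0081  0.1783] F [-1.1  1.7 -2. ] g 0.014517636409603005
[[ 0.238 -0.971 -0.002]
 [-0.971 -0.238 -0.001]
 [ 0.     0.002 -1.   ]]
[0.43 0.5  0.05]
```

View pics/b6.png

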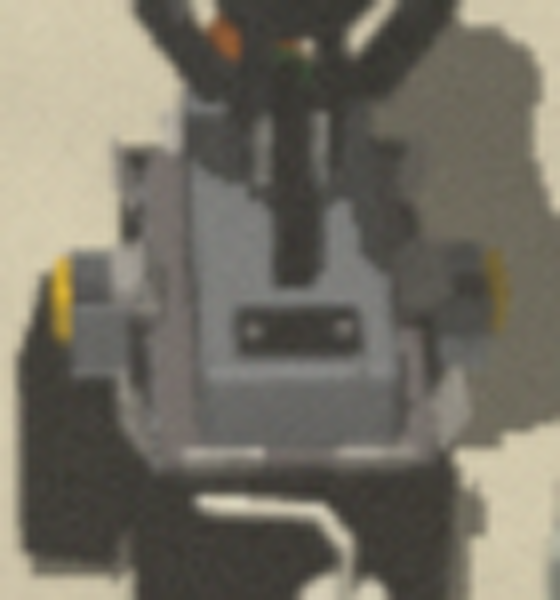

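Both pulls are back at 62 and 500, and the underside computes to about 0.100 m. I press a little more to be sure it is seated, then tug up.

Call:
arm_command --steps '[{"grip": 0.005, "offset": [0, 0, 0.004], "rotation": [0, 0, 0]}, {"grip": 0.005, "offset": [0, 0, 0.008], "rotation": [0, 0, 0]}, {"grip": 0.005, "offset": [0, 0, 0.008], "rotation": [0, 0, 0]}, {"grip": 0.005, "offset": [0, 0, 0.008], "rotation": [0, 0, 0]}]'

```text
t: 18.78
tcp_pos: [0.5446, -0.0082, 0.1781]
eef_rot: [[0.24, -0.971, 0.005], [-0.971, -0.24, -0.001], [0.002, -0.004, -1.0]]
contact_force: [-20.3, 6.8, 37.4]
grip_width: 0.0145
```

Call:
arm_command --steps '[{"grip": 0.005, "offset": [0, 0, 0.003], "rotation": [0, 0, 0]}, {"grip": 0.005, "offset": [0, 0, 0], "rotation": [0, -0.2, 0]}, {"grip": 0.005, "offset": [0, 0, -0.002], "rotation": [0, 0, 0]}, {"grip": 0.005, "offset": [0, 0, -0.003], "rotation": [0, 0, 0]}, {"grip": 0.005, "offset": [0, 0, -0.003], "rotation": [0, 0, 0]}, {"grip": 0.005, "offset": [0, 0, -0.003], "rotation": [0, 0, 0]}, {"grip": 0.005, "offset": [0, 0, -0.003], "rotation": [0, 0, 0]}]'

```text
t: 19.37
tcp_pos: [0.5444, -0.0083, 0.1802]
eef_rot: [[0.239, -0.971, 0.003], [-0.971, -0.239, -0.002], [0.002, -0.003, -1.0]]
contact_force: [-0.0, 0.5, -6.8]
grip_width: 0.0144
```

Call:
arm_command --steps '[{"grip": 0.005, "offset": [0, 0, -0.001], "rotation": [0, 0, 0]}, {"grip": 0.005, "offset": [0, 0, -0.002], "rotation": [0, 0, 0]}, {"grip": 0.005, "offset": [0, 0, -0.002], "rotation": [0, 0, 0]}, {"grip": 0.005, "offset": [0, 0, -0.002], "rotation": [0, 0, 0]}, {"grip": 0.005, "offset": [0, 0, -0.002], "rotation": [0, 0, 0]}]'

```text
t: 19.78
tcp_pos: [0.544, -0.0082, 0.1804]
eef_rot: [[0.239, -0.971, 0.001], [-0.971, -0.239, -0.001], [0.002, -0.001, -1.0]]
contact_force: [5.1, -1.3, -20.0]
grip_width: 0.0146
```

The lamp rises only the 2 mm of play and then holds at -20 N in total (about 13 N net of weight). I hold briefly near 15–17 N, then relax.

Call:
arm_command --steps '[{"grip": 0.005, "offset": [0, 0, -0.0015], "rotation": [0, 0, 0]}, {"grip": 0.005, "offset": [0, 0, -0.0015], "rotation": [0, 0, 0]}, {"grip": 0.005, "offset": [0, 0, -0.0015], "rotation": [0, 0, 0]}, {"grip": 0.005, "offset": [0, 0, -0.0015], "rotation": [0, 0, 0]}, {"grip": 0.005, "offset": [0, 0, -0.0015], "rotation": [0, 0, 0]}, {"grip": 0.005, "offset": [0, 0, -0.0015], "rotation": [0, 0, 0]}]'

```text
t: 20.28
tcp_pos: [0.544, -0.0082, 0.1804]
eef_rot: [[0.239, -0.971, -0.0], [-0.971, -0.239, -0.001], [0.001, 0.001, -1.0]]
contact_force: [5.9, -1.7, -19.9]
grip_width: 0.0144
```

```bash
python3 - <<'E'
from h import *
s=st(); print(np.round(s["torque"],2)); 
c=viewer.capture("side"); im=c["img"]
x0,y0=285,160; k=cv2.resize(im[y0:y0+75,x0:x0+70],None,fx=8,fy=8,interpolation=cv2.INTER_CUBIC); cv2.imwrite("pics/b7.png",k)
E
```

```text
t 20.2833 q [ 2.740e-01  2.640e-01 -1.000e-02  1.000e-03 -1.297e+00 -3.300e-02] tcp [ 0.544  -0.0082  0.1804] F [  5.9  -1.7 -19.9] g 0.014355299251820984
[[ 0.239 -0.971 -0.   ]
 [-0.971 -0.239 -0.001]
 [ 0.001  0.001 -1.   ]]
[-0.53 -2.14  0.12]
```

View pics/b7.png

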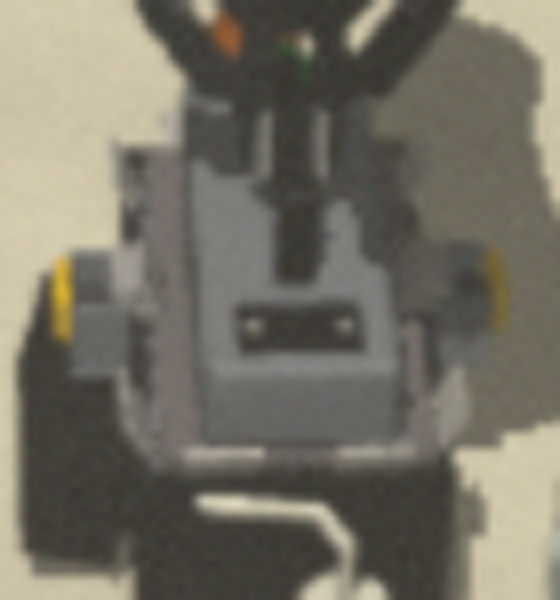

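The tug held. The lamp is level, the pulls are unmoved at 62 and 498, and it rose only the 2 mm of play. I lower it back, release and rise.

Call:
arm_command --steps '[{"grip": 0.005, "offset": [0, 0, 0.001], "rotation": [0, 0, 0]}, {"grip": 0.005, "offset": [0, 0, 0.002], "rotation": [0, 0, 0]}, {"grip": 0.005, "offset": [0, 0, 0.002], "rotation": [0, 0, 0]}, {"grip": 0.005, "offset": [0, 0, 0.002], "rotation": [0, 0, 0]}, {"grip": 0.03, "offset": [0, 0, 0.002], "rotation": [0, 0, 0]}, {"grip": 0.04, "offset": [0, 0, 0.002], "rotation": [0, 0, 0]}, {"grip": 0.04, "offset": [0, 0, 0.002], "rotation": [0, 0, 0]}, {"grip": 0.04, "offset": [0, 0, 0.002], "rotation": [0, 0, 0]}, {"grip": 0.04, "offset": [0, 0, -0.01], "rotation": [0, 0, 0]}, {"grip": 0.04, "offset": [0, 0, -0.03], "rotation": [0, 0, 0]}, {"grip": 0.04, "offset": [0, 0, -0.06], "rotation": [0, 0, 0]}, {"grip": 0.04, "offset": [0, 0, -0.09], "rotation": [0, 0, 0]}, {"grip": 0.04, "offset": [0, 0, -0.12], "rotation": [0, 0, 0]}, {"grip": 0.04, "offset": [0, 0, -0.12], "rotation": [0, 0, 0]}]'

```text
t: 21.5
tcp_pos: [0.5464, -0.0087, 0.3078]
eef_rot: [[0.239, -0.971, 0.012], [-0.971, -0.239, -0.002], [0.004, -0.011, -1.0]]
contact_force: [0.2, -0.8, 0.7]
grip_width: 0.0401
```

```bash
python3 - <<'E'
from h import *
st(); t=viewer.capture("top"); s=viewer.capture("side")
for c in (t,s):
    for b in blobs(c,(45,80,30),(80,255,255),(260,110,360,260),4): print(b[0],b[1],np.round(onz(c,*b[0],.178),4),np.round(onz(c,*b[0],.175),4))
k=[cv2.resize(c["img"][y0:y0+80,x0:x0+80],(400,400),interpolation=cv2.INTER_CUBIC) for c,x0,y0 in ((s,279,151),(t,248,161))]
cv2.imwrite("pics/b8.png",np.hstack(k)); to([.5615,-.0795,.215])
E
```

```text
t 21.5 q [ 0.274  0.231  0.266  0.005 -1.595 -0.033] tcp [ 0.5464 -0.0087  0.3078] F [ 0.2 -0.8  0.7] g 0.0401068115481042
[[ 0.239 -0.971  0.012]
 [-0.971 -0.239 -0.002]
 [ 0.004 -0.011 -1.   ]]
[312.51 194.24] 72 [ 0.5632 -0.0829  0.178 ] [ 0.5636 -0.0829  0.175 ]
[316.25 169.62] 8 [ 0.5714 -0.0646  0.178 ] [ 0.5721 -0.0686  0.175 ]
offset [0.0734 0.0011 0.0872] rot None
```

View pics/b8.png

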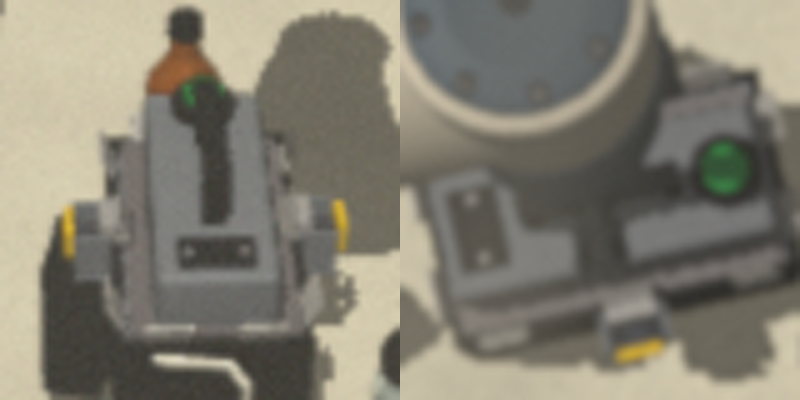

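The lamp is seated, level and catches in. The button is at right-half (723,167). I close the fingers and go above the button.

Call:
arm_command --steps '[{"grip": 0.0, "offset": [0.03, 0, 0], "rotation": [-0.5, 0, 0]}, {"grip": 0.0, "offset": [0.06, 0, 0], "rotation": [-0.5, 0, 0]}, {"grip": 0.0, "offset": [0.0746, 0, 0], "rotation": [-0.5, 0, 0]}, {"grip": 0.0, "offset": [0.0746, 0, 0.02], "rotation": [-0.5, 0, 0]}, {"grip": 0.0, "offset": [0.0746, 0, 0.05], "rotation": [-0.5, 0, 0]}, {"grip": 0.0, "offset": [0.0746, 0, 0.075], "rotation": [-0.5, 0, 0]}, {"grip": 0.0, "offset": [0.0746, 0, 0.087], "rotation": [-0.5, 0, 0]}, {"grip": 0.0, "offset": [0.0746, 0, 0.087], "rotation": [-0.5, 0, 0]}, {"grip": 0.0, "offset": [0.0746, 0, 0.087], "rotation": [-0.5, 0, 0]}]' --squeeze 20

```text
t: 22.35
tcp_pos: [0.5622, -0.0806, 0.2145]
eef_rot: [[0.239, -0.971, -0.007], [-0.971, -0.239, -0.003], [0.002, 0.008, -1.0]]
contact_force: [0.6, -0.1, 0.4]
grip_width: 0.0002
```

```bash
python3 - <<'E'
from h import *
st(); t=viewer.capture("top"); s=viewer.capture("side")
k=[cv2.resize(c["img"][y0:y0+60,x0:x0+60],(400,400),interpolation=cv2.INTER_CUBIC) for c,x0,y0 in ((s,290,140),(t,280,161))]
cv2.imwrite("pics/p1.png",np.hstack(k)); to([.5625,-.0805,.182],13.75)
E
```

```text
t 22.35 q [ 0.134  0.301  0.127  0.002 -1.404  0.106] tcp [ 0.5622 -0.0806  0.2145] F [ 0.6 -0.1  0.4] g 0.00020627318299002364
[[ 0.239 -0.971 -0.007]
 [-0.971 -0.239 -0.003]
 [ 0.002  0.008 -1.   ]]
alt [array([   0.2,    0.3, -179.9]), array([ 0.2, -0.1,  0.1])]
offset [-0.0003  0.0007  0.0344] rot [ 0.22 -0.13  0.07]
```

View pics/p1.png

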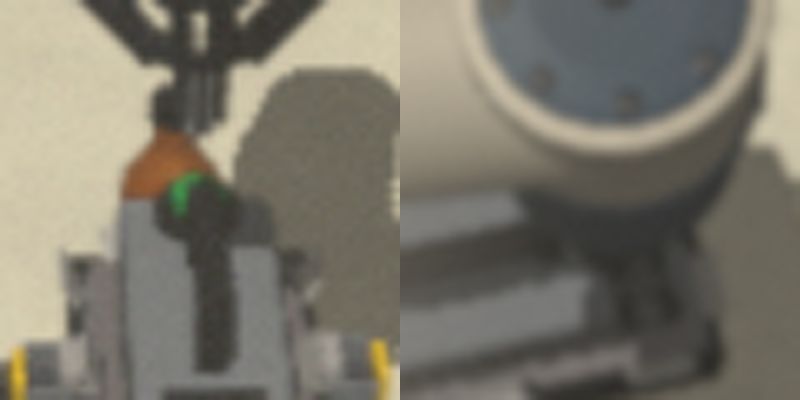

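The closed fingertips at left-half (200,125) hang above the button (190,195). I go down to just above it, then press.

Call:
arm_command --steps '[{"grip": 0.0, "offset": [0, 0.0005, 0.01], "rotation": [0.2, 0, 0]}, {"grip": 0.0, "offset": [0, 0.0005, 0.02], "rotation": [0.2, 0, 0]}, {"grip": 0.0, "offset": [0, 0.0005, 0.03], "rotation": [0.2, 0, 0]}, {"grip": 0.0, "offset": [0, 0.0005, 0.033], "rotation": [0.2, 0, 0]}, {"grip": 0.0, "offset": [0, 0.0005, 0.033], "rotation": [0.2, 0, 0]}, {"grip": 0.0, "offset": [0, 0.0005, 0.033], "rotation": [0.2, 0, 0]}]'

```text
t: 22.95
tcp_pos: [0.5629, -0.0808, 0.1834]
eef_rot: [[0.239, -0.971, 0.0], [-0.971, -0.239, -0.003], [0.003, 0.001, -1.0]]
contact_force: [0.3, 0.9, -0.7]
grip_width: -0.0
```

Call:
arm_command --steps '[{"grip": 0.0, "offset": [0, 0, 0.003], "rotation": [0, 0, 0]}, {"grip": 0.0, "offset": [0, 0, 0.006], "rotation": [0, 0, 0]}, {"grip": 0.0, "offset": [0, 0, 0.009], "rotation": [0, 0, 0]}, {"grip": 0.0, "offset": [0, 0, 0.012], "rotation": [0, 0, 0]}, {"grip": 0.0, "offset": [0, 0, 0.014], "rotation": [0, 0, 0]}, {"grip": 0.0, "offset": [0, 0, 0.014], "rotation": [0, 0, 0]}, {"grip": 0.0, "offset": [0, 0, 0.014], "rotation": [0, 0, 0]}, {"grip": 0.0, "offset": [0, 0, 0.014], "rotation": [0, 0, 0]}]'

```text
t: 23.62
tcp_pos: [0.5634, -0.0809, 0.172]
eef_rot: [[0.24, -0.971, 0.003], [-0.971, -0.24, -0.003], [0.004, -0.003, -1.0]]
contact_force: [-3.7, 2.7, 12.6]
grip_width: -0.0002
```

```bash
python3 - <<'E'
from h import *
st(); t=viewer.capture("top"); s=viewer.capture("side")
k=[cv2.resize(c["img"][y0:y0+80,x0:x0+80],(400,400),interpolation=cv2.INTER_CUBIC) for c,x0,y0 in ((s,279,151),(t,248,161))]
cv2.imwrite("pics/p2.png",np.hstack(k)); st()
E
```

```text
t 23.6167 q [ 0.134  0.314  0.036  0.004 -1.29   0.107] tcp [ 0.5634 -0.0809  0.172 ] F [-3.7  2.7 12.6] g -0.0001646829448983062
[[ 0.24  -0.971  0.003]
 [-0.971 -0.24  -0.003]
 [ 0.004 -0.003 -1.   ]]
t 23.7167 q [ 0.134  0.314  0.036  0.004 -1.29   0.107] tcp [ 0.5634 -0.0809  0.172 ] F [-3.5  3.4 13.2] g -0.00013889550674764487
[[ 0.24  -0.971  0.003]
 [-0.971 -0.24  -0.003]
 [ 0.004 -0.003 -1.   ]]
```

View pics/p2.png

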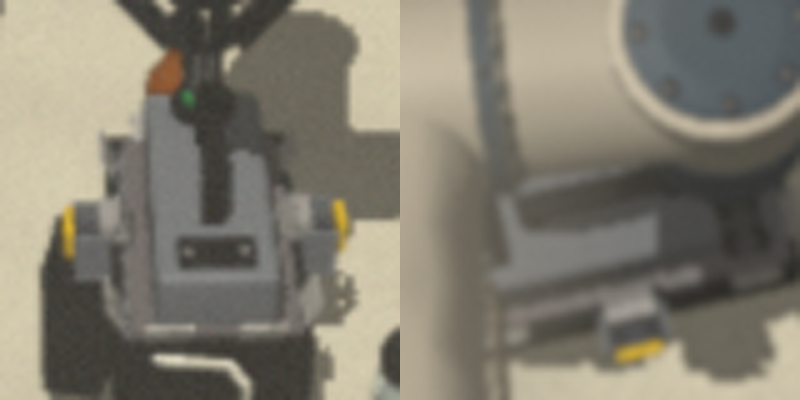

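The tip is at z 0.172, exactly 6 mm below the button's top, on a hard stop at 13 N. I hold it for over 2 s (24+ more rows).

Call:
arm_command --steps '[{"grip": 0, "offset": [0, 0, 0.0035], "rotation": [0, 0, 0]}, {"grip": 0, "offset": [0, 0, 0.0035], "rotation": [0, 0, 0]}, {"grip": 0, "offset": [0, 0, 0.0035], "rotation": [0, 0, 0]}, {"grip": 0, "offset": [0, 0, 0.0035], "rotation": [0, 0, 0]}, {"grip": 0, "offset": [0, 0, 0.0035], "rotation": [0, 0, 0]}, {"grip": 0, "offset": [0, 0, 0.0035], "rotation": [0, 0, 0]}, {"grip": 0, "offset": [0, 0, 0.0035], "rotation": [0, 0, 0]}, {"grip": 0, "offset": [0, 0, 0.0035], "rotation": [0, 0, 0]}, {"grip": 0, "offset": [0, 0, 0.0035], "rotation": [0, 0, 0]}, {"grip": 0, "offset": [0, 0, 0.0035], "rotation": [0, 0, 0]}, {"grip": 0, "offset": [0, 0, 0.0035], "rotation": [0, 0, 0]}, {"grip": 0, "offset": [0, 0, 0.0035], "rotation": [0, 0, 0]}, {"grip": 0, "offset": [0, 0, 0.0035], "rotation": [0, 0, 0]}, {"grip": 0, "offset": [0, 0, 0.0035], "rotation": [0, 0, 0]}, {"grip": 0, "offset": [0, 0, 0.0035], "rotation": [0, 0, 0]}, {"grip": 0, "offset": [0, 0, 0.0035], "rotation": [0, 0, 0]}, {"grip": 0, "offset": [0, 0, 0.0035], "rotation": [0, 0, 0]}, {"grip": 0, "offset": [0, 0, 0.0035], "rotation": [0, 0, 0]}, {"grip": 0, "offset": [0, 0, 0.0035], "rotation": [0, 0, 0]}, {"grip": 0, "offset": [0, 0, 0.0035], "rotation": [0, 0, 0]}]'

```text
t: 25.38
tcp_pos: [0.5635, -0.0809, 0.1719]
eef_rot: [[0.24, -0.971, 0.006], [-0.971, -0.24, -0.004], [0.005, -0.005, -1.0]]
contact_force: [-7.7, 4.2, 18.4]
grip_width: -0.0
```

Call:
arm_command --steps '[{"grip": 0, "offset": [0, 0, 0.003], "rotation": [0, 0, 0]}, {"grip": 0, "offset": [0, 0, 0.003], "rotation": [0, 0, 0]}, {"grip": 0, "offset": [0, 0, 0.003], "rotation": [0, 0, 0]}, {"grip": 0, "offset": [0, 0, 0.003], "rotation": [0, 0, 0]}, {"grip": 0, "offset": [0, 0, 0.003], "rotation": [0, 0, 0]}, {"grip": 0, "offset": [0, 0, -0.01], "rotation": [0, 0, 0]}, {"grip": 0, "offset": [0, 0, -0.03], "rotation": [0, 0, 0]}, {"grip": 0, "offset": [0, 0, -0.06], "rotation": [0, 0, 0]}, {"grip": 0, "offset": [0, 0, -0.09], "rotation": [0, 0, 0]}, {"grip": 0, "offset": [0, 0, -0.12], "rotation": [0, 0, 0]}, {"grip": 0, "offset": [0, 0, -0.14], "rotation": [0, 0, 0]}, {"grip": 0, "offset": [0.1, 0, -0.15], "rotation": [0, 0, 0]}, {"grip": 0, "offset": [0.15, 0, -0.15], "rotation": [0, 0, 0]}, {"grip": 0, "offset": [0.2, 0.1, -0.15], "rotation": [0, 0, 0]}, {"grip": 0, "offset": [0.2, 0.1, -0.15], "rotation": [0, 0, 0]}, {"grip": 0, "offset": [0.2, 0.1, -0.15], "rotation": [0, 0, 0]}, {"grip": 0, "offset": [0.2, 0.1, -0.15], "rotation": [0, 0, 0]}]'

```text
t: 26.8
tcp_pos: [0.5118, -0.3012, 0.3221]
eef_rot: [[0.239, -0.971, 0.006], [-0.971, -0.239, -0.004], [0.005, -0.004, -1.0]]
contact_force: [1.4, -0.2, 0.6]
grip_width: 0.0001
```

```bash
python3 - <<'E'
from h import *
st(); t=viewer.capture("top"); s=viewer.capture("side")
k=[cv2.resize(c["img"][y0:y0+h,x0:x0+h],(400,400),interpolation=cv2.INTER_CUBIC) for c,x0,y0,h in ((s,279,151,80),(t,140,90,220))]
cv2.imwrite("pics/f.png",np.hstack(k))
cv2.imwrite("pics/fs.png",s["img"]); st()
E
```

```text
t 26.8 q [-0.267  0.338  0.449  0.002 -1.675  0.509] tcp [ 0.5118 -0.3012  0.3221] F [ 1.4 -0.2  0.6] g 0.00013495832694769216
[[ 0.239 -0.971  0.006]
 [-0.971 -0.239 -0.004]
 [ 0.005 -0.004 -1.   ]]
t 26.9 q [-0.269  0.338  0.449  0.003 -1.675  0.507] tcp [ 0.5114 -0.3022  0.3223] F [ 0.1 -0.1 -0.5] g -5.5282992181727094e-05
[[ 0.235 -0.972  0.006]
 [-0.972 -0.235 -0.004]
 [ 0.006 -0.004 -1.   ]]
```

View pics/f.png

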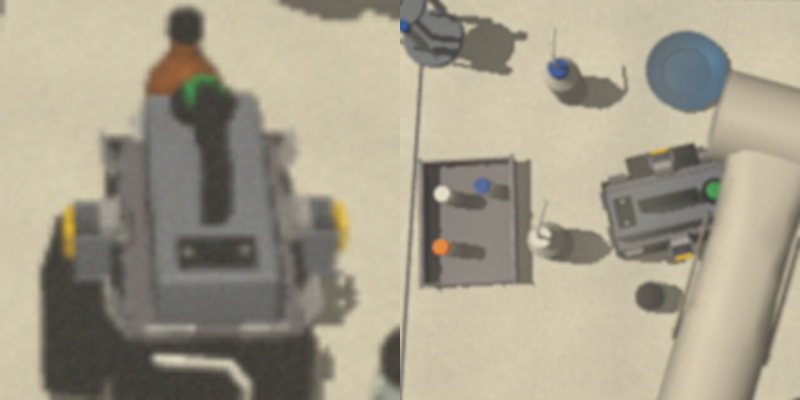

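View pics/fs.png

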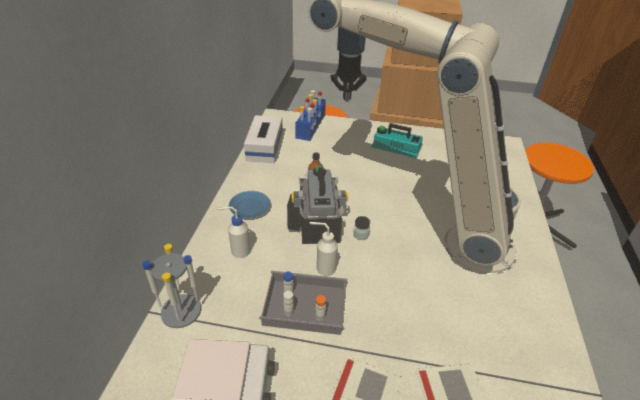

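```bash
python3 -c "
from h import *
print(r.job_done())"
```

```text
the job is handed in; nothing more can be done
None
```

I finished every step in the order asked and handed the job in at about 27 s of the 72 s. It returned no verdict.

- **Vial:** I stood the green-capped vial on the stage. The pictures showed it upright there until the lamp covered the opening. It can't be seen since then.
- **Lamp seating:** I lowered the lamp once, and it met only the far catch, about 3 mm off to that side. I backed up, shifted it and pressed it home. A last push reached 37 N total on the wrist. Both yellow pulls then returned to their rest places in the picture.
- **Tug:** I pulled straight up at 20 N in total, about 13 N net of the lamp's weight. That is a little over the 15 N you asked for, and I meant to ease to 15–17 N but the reading stayed at 20. The lamp rose only its 2 mm of play, stayed level, and both catches held.
- **Button:** After the tug I pressed the button to its stop, 6 mm down at 13–18 N. I held it for about 2.4 s and let it go.
- **Last check:** The lamp sat level on the box with both pulls at rest, and the button was visible. I judged its return only from the picture. The arm was clear and touching nothing. The white, orange and blue vials, both wash bottles, the amber bottle, jar and plate stood where they had been.

The two cameras disagreed with each other, and with the arm, by 3–7 mm. I corrected for that using the positions where the arm gripped things and the contact forces.

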